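# Make up two pathology case kits

## Task

Make up the two case kits from the stock on the bench: the blue-rimmed tray gets the rust-orange cassette, the ruby bottle and the horn-handled spatula, and the yellow-rimmed tray gets the green cassette and the amber bottle. In its tray, lay each cassette flat and squared up on the middle of the dark rectangle, stand each bottle upright on the middle of the dark disc, and lay the spatula along the middle of the blue tray's long strip (the yellow tray's strip stays empty). Set the glass bottles down without dropping or tipping them, and leave the violet cassette, the teal-lidded pot and the steel mould where they are.

Things in the scene. Friction and masses are not known exactly. Their poses are not given: they have to be found in the camera images.
- blue_tray: The BLUE-rimmed kit tray, fixed, 230 (x) x 170 (y) mm; white floor 4 mm above the bench, rim 9 high, 5 thick. Origin: centre of the underside. Dark marks on the floor, in tray frame: RECTANGLE (cassette) 34 x 47 mm, centre x -55, y +35, long side along y; DISC (bottle) 40 mm across, centre x +55, y +35; LONG STRIP (spatula) 160 x 22 mm, centre x 0, y -42, along x.
- yellow_tray: The YELLOW-rimmed kit tray, fixed, 230 (x) x 170 (y) mm; white floor 4 mm above the bench, rim 9 high, 5 thick. Origin: centre of the underside. Dark marks on the floor, in tray frame: RECTANGLE (cassette) 34 x 47 mm, centre x -55, y +35, long side along y; DISC (bottle) 40 mm across, centre x +55, y +35; LONG STRIP (spatula) 160 x 22 mm, centre x 0, y -42, along x.
- orange_cassette_mid (a point): Rust-ORANGE plastic block cassette lying flat, loose: 41 mm long (its x), 28 mm wide (its y), 11 mm high, its end at -x lower (7 mm) over the last 5 mm; weighs about 20 g. The point is its middle, half-way up (5.5 mm above its underside); z up. Dark slots on top. Goes in the blue tray.
- green_cassette_mid (a point): GREEN plastic block cassette lying flat, loose: 41 mm long (its x), 28 mm wide (its y), 11 mm high, its end at -x lower (7 mm) over the last 5 mm; weighs about 20 g. The point is its middle, half-way up (5.5 mm above its underside); z up. Dark slots on top. Goes in the yellow tray.
- ruby_bottle_mid (a point): RUBY-red glass specimen bottle with a black cap, upright, loose: body 32 mm across up to 36 mm high, then a shoulder, cap 23 mm across from 44 to 55 mm; weighs about 60 g. The point is on its axis, half-way up (27.5 mm above its underside); z up. Goes in the blue tray.
- amber_bottle_mid (a point): AMBER (yellow-brown) glass specimen bottle with a white cap, upright, loose: body 32 mm across up to 36 mm high, then a shoulder, cap 23 mm across from 44 to 55 mm; weighs about 60 g. The point is on its axis, half-way up (27.5 mm above its underside); z up. Goes in the yellow tray.
- spatula_mid (a point): Spatula with brown horn handle and steel blade, lying flat, loose, 140 mm long along its x (blade at +x). The point is at mid-length, in the handle, half-way up (5 mm above the underside). Handle 14 mm wide, 10 high, from 70 mm behind the point to 16 ahead; blade 11 wide, 2 thick, clear of the bench. About 45 g, balanced near the point. Goes in the blue tray, either way round.
- violet_cassette_mid (a point): VIOLET plastic block cassette lying flat, loose: 41 mm long (its x), 28 mm wide (its y), 11 mm high, its end at -x lower (7 mm) over the last 5 mm; weighs about 20 g. The point is its middle, half-way up (5.5 mm above its underside); z up. Dark slots on top. Not wanted: to be left where it is.
- pot_mid (a point): White specimen pot with a teal lid, 42 mm across, 38 mm high, loose; the point is on its axis, half-way up. Not wanted: to be left where it is.
- mould_mid (a point): Small open steel embedding mould, 38 x 30 x 13 mm, loose; the point is in its middle, half-way up. Not wanted: to be left where it is.

How it is judged:
By the outcome, as a careful person would: the job done as asked, in the order asked, and still so for the second after the job is handed in, with the robot touching nothing.
It also fails if it takes over 112 s, if anything falls off the work surface, if the arm or the gripper's body presses on something with over 40 N, if the wrist force passes 120 N, or if a joint passes its speed limit or range.

## Robot

A 6-joint arm with a two-finger parallel gripper is mounted at the origin on the work surface. World frame = base frame: x ahead of the robot, y to its left, z up, the work surface at z = 0. Lengths are in m, angles in rad, forces in N, time in s.
With the tool pointing down it reaches from about 0.425 to 0.925 m from the base axis. Payload 12.5 kg.
Tool frame: the origin (TCP) lies at the very end of the fingers, on their centre line; the grasp point (between the pads) lies bot.grip_point_offset behind it (bot.grip_point_offset is the distance from the TCP to the grasp point, in m); z points along the fingers, y is the line along which they close (so a half turn about z gives the same grasp; the last joint's range is limited). The gripper opens to 85 mm and grips with 20 to 120 N. Pads are 22 mm wide; open, the fingers measure 114 mm over their backs; the gripper's body (76 mm by 85 mm) begins 54 mm behind the grasp point. The pads swing forward as they close: fully open they stand 13 mm farther back than shut.
Start: joints at [1.074, 0.491, 1.559, -0, 1.092, -0.106], TCP at [0.238, 0.578, 0.231] pointing down, gripper open.
Joint ranges: [-3.1, 3.1], [-0.84, 2.19], [0.05, 2.79], [-1.13, 4.28], [0.06, 2.93], [-2.69, 2.69]. Speed limits (rad/s): [2.22, 2.22, 2.79, 3.14, 3.14, 3.14].

## Interface

Orientations are given as a unit quaternion [x, y, z, w].
In Python, from station import bot, imaging gives the robot as it stands.
- The arm moves only by the tool servo_tool, never from a script. Its arguments are lists of equal length, an entry for each row: "linear": the shift along the tool's x, y, z in m, a list of three; "turn": the turn about the tool's z in rad; "jaw": the finger opening in m, from 0 to 0.0854. A call has 1 to 20 rows; each row is the pose to reach, as a shift and turn from the pose commanded when the call began, along the tool's axes at that moment; what a row does not reach only later rows make up. A row lasts 1/12 s, in which the tool goes at most 41.7 mm and 7.16 degrees, less where a joint would pass 70% of its speed; a pose out of reach is approached as far as the arm can. A call with a gripper value outside its range is refused whole. The fingers move at their own pace and stop on an object; "squeeze" is the grip in N (left out, the last holds). Time passes only in rows, so rows that repeat a pose let the fingers close. It gives the time, the measured TCP pose, the force, the opening and the grip force at its end, in the units of the state.
- bot.sense(): the state, without advancing time (a new reading comes with each control period).
- imaging.snapshot(name): name is "side" or "top" or "wrist"; returns a dict with "frame" (420x560x3 uint8, red, green, blue), "range_z" (420x560 float32, m along the optical axis (not along the pixel's ray), 0 where there is no reading), "mtx" (3x3 intrinsics, pixels), "R" (3x3) and "t" (3): a world point X has camera coordinates R X + t. Camera axes: x right, y down, z forward; pixel columns grow to the right and rows downward; lengths in m; the calibration is good to about 2 mm. The wrist camera is an equidistant fisheye: a pixel r from the principal point sees the ray r / f radians off the axis. A picture is of the moment at which its call begins.
- bot.hand_in(): hands the job in; it is judged then, once.
The state is a dict: "clock": time; "q": joint angles; "joint_vel": joint speeds; "joint_efforts": joint torques, N m; "eef_pos": TCP position; "ee_rot": TCP orientation; "wrist_force": force on the tool from outside, world axes, zero at the start; "moment": the same for the moment, N m; "finger_gap": finger opening in m; "finger_force": force on a finger pad.
Only numpy, scipy, OpenCV 4.12 (cv2) and the standard library are available. Lean on these libraries where they do the work, as an engineer would, in place of code of your own. Each camera call takes 0.05 s, during which the arm holds its last target. There are 200 camera calls.

## Working session

There is one attempt and no reset: what is moved stays moved. The work goes in short steps, Python scripts to look and compute and a tool call to move; the robot and the scene stay as the last step left them, time stands still between calls to the robot, and variables do not carry over. Pictures are saved under pics/ and viewed, at most 14 in all, crops included, and the job is handed in when it is done.

Besides the shell and the picture viewer there is one more tool, called after "Emit:" as name(argument=value, ...), one argument or row to a line, values as JSON. servo_tool: Moves the arm, as the interface text tells. Its arguments: {"type":"object","properties":{"linear":{"type":"array","items":{"type":"array","items":{"type":"number"}}},"turn":{"type":"array","items":{"type":"number"}},"jaw":{"type":"array","items":{"type":"number"}},"squeeze":{"type":"number"}},"required":["linear","turn","jaw"]}

```bash
ls; mkdir -p pics
python3 - <<'E'
from station import bot, imaging
import cv2, numpy as np
print(bot.sense(), bot.grip_point_offset)
for n in ("top","side"):
    s=imaging.snapshot(n); cv2.imwrite(f"pics/{n}0.png",s["frame"][:,:,::-1]); np.savez(f"pics/{n}0.npz",**s); print(n,s["mtx"],s["R"],s["t"])
E
```

```text
pics
{'clock': 0.0, 'q': array([ 1.07439968e+00,  4.91565127e-01,  1.55951579e+00, -1.99438677e-06,
        1.09169270e+00, -1.05583372e-01]), 'joint_vel': array([ 0.0011169 , -0.0023085 ,  0.00085915,  0.00038729, -0.00120687,
       -0.00015922]), 'joint_efforts': array([-1.51087777e-03, -6.18422914e+01, -2.61602122e+01, -8.19321212e-05,
        3.83362407e-03,  3.82897827e-05]), 'eef_pos': array([0.23793528, 0.5776613 , 0.23070144]), 'ee_rot': array([ 1.94164965e-01,  9.80968714e-01, -5.64195092e-04, -1.74211899e-04]), 'wrist_force': array([ 0.1588532 , -0.30238996, -0.74718043]), 'moment': array([-0.03111375, -0.05118455, -0.03578074]), 'finger_force': 0.0, 'finger_gap': 0.08566178790048812} 0.0187
top [[454.16879026   0.         279.42887589]
 [  0.         454.16879026 203.67549257]
 [  0.           0.           1.        ]] [[-0.02862019 -0.99948075 -0.01480242]
 [-0.98474049  0.03073498 -0.17129369]
 [ 0.1716597   0.00967409 -0.98510881]] [0.01198846 0.56063226 0.91636925]
side [[497.68399756   0.         277.23755413]
 [  0.         497.68399756 201.89690373]
 [  0.           0.           1.        ]] [[-0.99149116 -0.13006222  0.00539453]
 [-0.09076061  0.66099167 -0.74488424]
 [ 0.09331556 -0.73903575 -0.66717192]] [0.55344368 0.09023577 1.1325617 ]
```

View pics/top0.png

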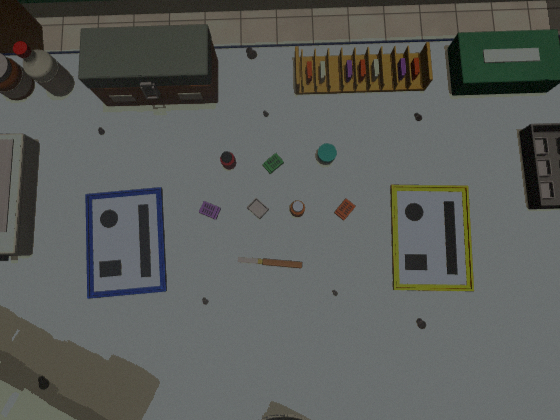

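View pics/side0.png

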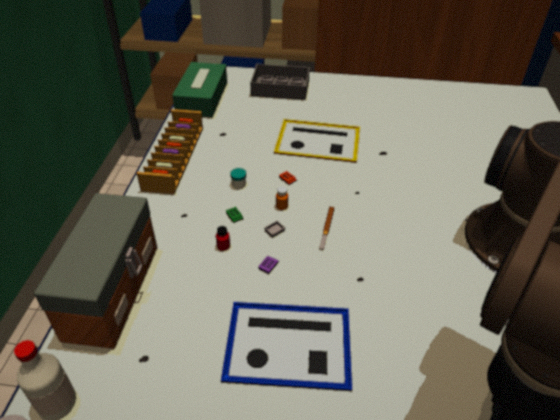

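Top view: the blue tray is on the left (~125,242) and the yellow tray on the right (~431,237). Ruby bottle (228,159), green cassette (273,162), pot (327,153), violet (210,210), mould (257,208), amber (297,208), orange (344,209), spatula (270,262). The side view agrees. Both tray frames lie close to the world axes.

```bash
cat > h.py <<'E'
import numpy as np, cv2
from scipy.spatial.transform import Rotation as Ro
def ray(s,px,z,fish=False):
    """pixels (N,2) -> world points on plane z"""
    px=np.atleast_2d(np.asarray(px,float)); K=s["mtx"]
    d=np.c_[(px[:,0]-K[0,2])/K[0,0],(px[:,1]-K[1,2])/K[1,1],np.ones(len(px))]
    if fish:
        r=np.hypot(d[:,0],d[:,1])+1e-9
        d=np.c_[d[:,0]/r*np.sin(r),d[:,1]/r*np.sin(r),np.cos(r)]
    c=-s["R"].T@s["t"]; w=d@s["R"]
    return c+w*((z-c[2])/w[:,2])[:,None]
def blob(s,m,z,fish=False):
    """contour of mask (largest) -> world centre, rect, sizes, angle of long side"""
    cs,_=cv2.findContours(m.astype(np.uint8),cv2.RETR_EXTERNAL,cv2.CHAIN_APPROX_NONE)
    c=max(cs,key=cv2.contourArea)[:,0]
    w=ray(s,c,z,fish)[:,:2]
    (cx,cy),(a,b),_=r=cv2.minAreaRect((w*1000).astype(np.float32))
    p=cv2.boxPoints(r); e=[p[1]-p[0],p[2]-p[1]]; e=max(e,key=np.linalg.norm)
    ang=np.degrees(np.arctan2(e[1],e[0]))%180
    return np.round([cx,cy,max(a,b),min(a,b),ang],1), c.mean(0).round(1)
E
python3 - <<'E'
from h import *
s=dict(np.load("pics/top0.npz")); hsv=cv2.cvtColor(s["frame"],cv2.COLOR_RGB2HSV); H,S,V=[hsv[...,i].astype(int) for i in range(3)]
def win(u,v,r,ry=None):
    m=np.zeros(H.shape,bool); ry=ry or r; m[v-ry:v+ry,u-r:u+r]=1; return m
sat=S>80
for n,u,v,r,z in [("orange",344,209,18,.011),("green",273,162,16,.011),("violet",210,210,16,.011),("pot",327,153,18,.038)]:
    print(n,blob(s,sat&win(u,v,r),z))
for n,u,v,z in [("ruby",228,159,.0),("amber",297,208,.0)]: print(n,blob(s,sat&win(u,v,14),z), hsv[v-2,u], s["range_z"][v-4:v+4:3,u-4:u+6:3].round(3).tolist())
print("handle",blob(s,sat&win(270,262,40,14),.01)); print("bg",hsv[300,250],"blade",hsv[260,250])
for n,u in(("blue",(109,218,14,16),),("blue",(110,268,14,14)),("blue",(144,240,10,42)),("yellow",(414,212,14,14)),("yellow",(415,262,14,14)),("yellow",(450,237,10,42))) if False else [("b",(109,218,14,14)),("b",(110,268,14,14)),("b",(144,240,10,42)),("y",(414,212,14,14)),("y",(415,262,14,14)),("y",(450,237,10,42))]:
    print(n,blob(s,(V<75)&win(*u),.004))
for n,m in(("blue",(H>100)&(H<130)&(S>150)&win(125,242,60,70)),("yel",(H>20)&(H<40)&(S>150)&win(431,237,60,70))): print(n,blob(s,m,.009))
E
```

```text
orange (array([ 551.1, -147. ,   42. ,   27.7,  138.2]), array([344.5, 209. ]))
green (array([661.1,   8.5,  40.3,  26.8, 127.9]), array([272.4, 162.8]))
violet (array([558. , 150.9,  39.9,  25.3,  65.6]), array([208.9, 211.1]))
pot (array([ 672.9, -111.9,   39.4,   38.5,   88.1]), array([326.6, 152.5]))
ruby (array([672.4, 110.1,  31.2,  29.3, 110.8]), array([227.8, 160.5])) [ 0  0 38] [[0.9750000238418579, 0.9779999852180481, 0.9750000238418579, 0.9929999709129333], [0.972000002861023, 0.9769999980926514, 0.9739999771118164, 0.9909999966621399], [0.9800000190734863, 0.9769999980926514, 0.9900000095367432, 0.9890000224113464]]
amber (array([556. , -43.1,  31.6,  31.2, 178.2]), array([297. , 209.3])) [106  25 114] [[0.9559999704360962, 0.9559999704360962, 0.9549999833106995, 0.9539999961853027], [0.9549999833106995, 0.9520000219345093, 0.953000009059906, 0.9539999961853027], [0.9670000076293945, 0.9559999704360962, 0.949999988079071, 0.9710000157356262]]
handle (array([437.9,  -0.8,  94.1,  12.8,  83.2]), array([279.7, 262.8]))
bg [ 78  11 112] blade [  5  15 100]
b (array([547.6, 376.3,  39.3,  38. , 154.7]), array([108.7, 218.2]))
b (array([437.6, 369.3,  48.3,  34.1,  93.1]), array([110., 268.]))
b (array([497.1, 295.7, 160.1,  23.2,   3.5]), array([144.2, 240.3]))
y (array([ 541.8, -299.7,   38.4,   37.4,  175.7]), array([413.7, 211.6]))
y (array([ 432.3, -295.3,   46.8,   32.3,   88.3]), array([415.4, 261.6]))
y (array([ 483.2, -374.6,  159.8,   23. ,  177.3]), array([450.1, 237.5]))
blue (array([497.4, 281. , 228. ,  60.9,   5.6]), array([156.5, 235.3]))
yel (array([ 484.8, -331.8,  228.2,  169.8,  177.4]), array([431.4, 238.1]))
```

```bash
cat >> h.py <<'E'
def plan(*targets):
    """targets (x,y,z mm, closing line deg) -> shift in current tool axes, turn"""
    from station import bot
    st=bot.sense(); R=Ro.from_quat(st["ee_rot"]).as_matrix()
    a0=np.degrees(np.arctan2(R[1,1],R[0,1]))
    print("now",(st["eef_pos"]*1000).round(1),"closing",round(a0%180,1),"q",st["q"].round(2),"clk",round(st["clock"],1))
    for x,y,z,a in targets:
        d=R.T@(np.array([x,y,z])/1000-st["eef_pos"])
        da=(a0-a+90)%180-90
        print((x,y,z,a),"lin",d.round(4).tolist(),"turn",round(np.radians(da),3),"rows",int(np.ceil(max(np.linalg.norm(d)/.0417,abs(da)/7.16))))
E
python3 -c "
from h import *
plan((551,-147,150,48.2))"
```

```text
now [238.  577.7 230.8] closing 67.6 q [ 1.07  0.49  1.56  0.    1.09 -0.11] clk 0.1
(551, -147, 150, 48.2) lin [-0.5655, -0.5508, 0.0813] turn 0.339 rows 20
```

Emit:
servo_tool(
  linear=[
    [-0.5655, -0.5508, 0.08],
    [-0.5655, -0.5508, 0.08],
    [-0.5655, -0.5508, 0.08],
    [-0.5655, -0.5508, 0.08],
    [-0.5655, -0.5508, 0.08],
    [-0.5655, -0.5508, 0.08],
    [-0.5655, -0.5508, 0.08],
    [-0.5655, -0.5508, 0.08],
    [-0.5655, -0.5508, 0.08],
    [-0.5655, -0.5508, 0.08],
    [-0.5655, -0.5508, 0.08],
    [-0.5655, -0.5508, 0.08],
    [-0.5655, -0.5508, 0.08],
    [-0.5655, -0.5508, 0.08],
    [-0.5655, -0.5508, 0.08],
    [-0.5655, -0.5508, 0.08],
    [-0.5655, -0.5508, 0.08],
    [-0.5655, -0.5508, 0.08],
    [-0.5655, -0.5508, 0.08],
    [-0.5655, -0.5508, 0.08],
  ],
  turn=[0.339, 0.339, 0.339, 0.339, 0.339, 0.339, 0.339, 0.339, 0.339, 0.339, 0.339, 0.339, 0.339, 0.339, 0.339, 0.339, 0.339, 0.339, 0.339, 0.339],
  jaw=[0.06, 0.06, 0.06, 0.06, 0.06, 0.06, 0.06, 0.06, 0.06, 0.06, 0.06, 0.06, 0.06, 0.06, 0.06, 0.06, 0.06, 0.06, 0.06, 0.06],
  squeeze=25,
)

```text
clock: 1.77
eef_pos: [0.5531, -0.1525, 0.1502]
ee_rot: [0.359, 0.933, -0.0, 0.001]
wrist_force: [-0.5, 0.5, 0.2]
finger_gap: 0.0599
finger_force: 0.0
```

Run:
```python
from h import *
from station import bot, imaging
s=imaging.snapshot("wrist"); cv2.imwrite("pics/w1.png",s["frame"][:,:,::-1]); np.savez("pics/w1.npz",**s)
print(s["mtx"],-s["R"].T@s["t"],s["R"][2])
plan((551,-147,150,48.2))
```

```text
[[325.1922621    0.         275.56576427]
 [  0.         325.1922621  209.28463917]
 [  0.           0.           1.        ]] [ 0.50335336 -0.10693859  0.29314234] [ 0.20040112 -0.18095474 -0.96285761]
now [ 551.8 -150.1  150.2] closing 48.0 q [-0.38  0.51  1.78 -0.    0.85 -1.22] clk 1.8
(551, -147, 150, 48.2) lin [0.0027, 0.0017, 0.0002] turn -0.004 rows 1
```

View pics/w1.png

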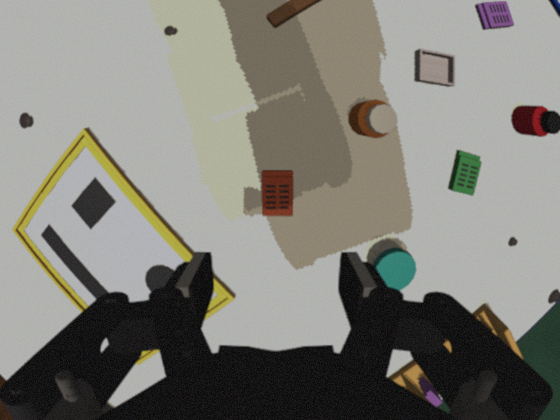

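Wrist view: orange cassette at (278,192) between the fingers. Amber (372,118), green (466,172), ruby (532,121) and the spatula handle at the top (295,10) are also visible. Next I measure the cassettes here.

```bash
python3 - <<'E'
from h import *
s=dict(np.load("pics/w1.npz")); hsv=cv2.cvtColor(s["frame"],cv2.COLOR_RGB2HSV); H,S,V=[hsv[...,i].astype(int) for i in range(3)]
def win(u,v,r):
    m=np.zeros(H.shape,bool); m[v-r:v+r,u-r:u+r]=1; return m
for n,u,v,r,z in [("orange",278,192,28,.0085),("green",466,172,26,.0085),("amberbody",370,118,26,.018)]:
    print(n,blob(s,(S>110)&win(u,v,r),z,True))
print("ambercap",blob(s,(S<60)&win(380,117,14)&(V>100),.055,True), ray(s,[[379,117]],.055,True),hsv[117,380],hsv[90,372])
E
python3 -c "
from h import *
plan((551,-147,60,48.2),(551,-147,3,48.2))"
```

```text
orange (array([ 552.1, -149.4,   41.6,   27.2,  138.6]), array([277.1, 192.5]))
green (array([661.2,   5.4,  38.4,  30.9, 127.9]), array([464.1, 172.9]))
amberbody (array([553.1, -46.4,  32.3,  32.3, 141.6]), array([367.2, 118.5]))
ambercap (array([552.3, -44.6,  20.7,  19.6, 140.9]), array([383.4, 116.9])) [[ 0.55147972 -0.04638222  0.055     ]] [ 21  40 152] [ 22  49 141]
now [ 551.8 -150.1  150.2] closing 48.0 q [-0.38  0.51  1.78 -0.    0.85 -1.22] clk 1.8
(551, -147, 60, 48.2) lin [0.0026, 0.0018, 0.0902] turn -0.004 rows 3
(551, -147, 3, 48.2) lin [0.0026, 0.0018, 0.1472] turn -0.004 rows 4
```

Emit:
servo_tool(
  linear=[
    [0.0015, 0.001, 0.04],
    [0.0015, 0.001, 0.08],
    [0.0015, 0.001, 0.115],
    [0.0015, 0.001, 0.135],
    [0.0015, 0.001, 0.1475],
    [0.0015, 0.001, 0.1475],
    [0.0015, 0.001, 0.1475],
    [0.0015, 0.001, 0.1475],
    [0.0015, 0.001, 0.1475],
    [0.0015, 0.001, 0.1475],
    [0.0015, 0.001, 0.1475],
    [0.0015, 0.001, 0.1475],
  ],
  turn=[-0.01, -0.01, -0.01, -0.01, -0.01, -0.01, -0.01, -0.01, -0.01, -0.01, -0.01, -0.01],
  jaw=[0.05, 0.05, 0.05, 0.05, 0.05, 0.05, 0.02, 0.02, 0.02, 0.02, 0.02, 0.02],
  squeeze=25,
)

```text
clock: 2.82
eef_pos: [0.5514, -0.1452, 0.0053]
ee_rot: [0.352, 0.936, 0.0, 0.001]
wrist_force: [-1.4, 0.4, 7.9]
finger_gap: 0.0272
finger_force: 25.9
```

Run:
```python
from h import *
from station import bot, imaging
s=imaging.snapshot("wrist"); cv2.imwrite("pics/w2.png",cv2.resize(s["frame"][150:420,150:430,::-1],None,fx=2,fy=2)); np.savez("pics/w2.npz",**s)
st=bot.sense(); print(st["finger_gap"],st["finger_force"],st["wrist_force"])
plan((437.6,369.3,110,3.5))
```

```text
0.026899071181224688 25.863393545150757 [-0.53499189  0.78079947  8.05984672]
now [ 551.3 -145.2    5.2] closing 48.8 q [-0.37  0.73  1.87  0.    0.54 -1.22] clk 2.9
(437.6, 369.3, 110, 3.5) lin [0.4244, 0.312, -0.1054] turn 0.79 rows 13
```

View pics/w2.png

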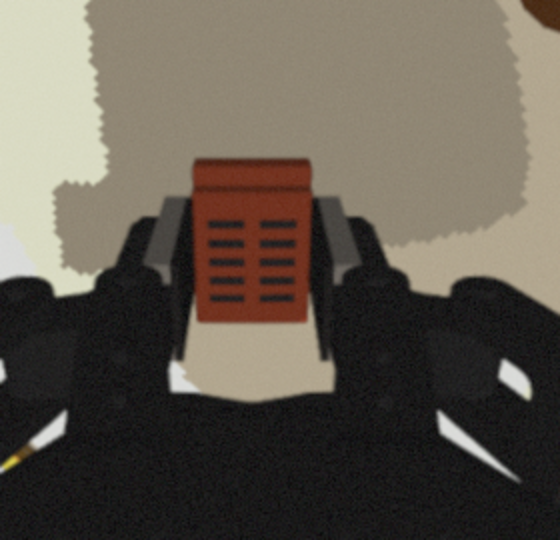

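Orange cassette gripped squarely by the pads (crop centre (252,240)). I measure its offset from the TCP, then lift.

```bash
cat >> h.py <<'E'
def held(s,m,z):
    """centre of held blob relative to TCP, in tool axes (mm)"""
    from station import bot
    st=bot.sense(); R=Ro.from_quat(st["ee_rot"]).as_matrix()
    b,c=blob(s,m,z,True); d=np.array([b[0],b[1],0])-np.array([*(st["eef_pos"][:2]*1000),0])
    print(b,c,"tool offset",(R.T@d).round(1))
E
python3 - <<'E'
from h import *
s=dict(np.load("pics/w2.npz")); hsv=cv2.cvtColor(s["frame"],cv2.COLOR_RGB2HSV)
m=(hsv[...,1]>130)&((hsv[...,0]<15)|(hsv[...,0]>170)); w=np.zeros_like(m); w[220:320,235:315]=1
for z in (.0085,.011): held(s,m&w,z)
E
```

```text
[ 554.  -146.9   43.3   29.2  138.7] [275.6 269.7] tool offset [-3.2  0.5  0. ]
[ 553.1 -146.1   42.6   28.7  138.7] [275.6 269.7] tool offset [-2.   0.5  0. ]
```

Emit:
servo_tool(
  linear=[
    [0, 0, -0.03],
    [0, 0, -0.07],
    [0, 0, -0.11],
    [0, 0, -0.12],
    [0, 0, -0.12],
    [0, 0, -0.12],
  ],
  turn=[0, 0, 0, 0, 0, 0],
  jaw=[0.02, 0.02, 0.02, 0.02, 0.02, 0.02],
)

```text
clock: 3.37
eef_pos: [0.5507, -0.1451, 0.1245]
ee_rot: [0.352, 0.936, 0.0, 0.001]
wrist_force: [-0.2, -0.0, -0.7]
finger_gap: 0.0272
finger_force: 25.1
```

```bash
python3 -c "
from h import *
plan((437.6,369.3,110,3.5))"
```

```text
now [ 550.7 -145.1  124.5] closing 48.8 q [-0.37  0.54  1.81  0.    0.79 -1.22] clk 3.4
(437.6, 369.3, 110, 3.5) lin [0.4242, 0.3122, 0.014] turn 0.79 rows 13
```

Emit:
servo_tool(
  linear=[
    [0.424, 0.312, 0.014],
    [0.424, 0.312, 0.014],
    [0.424, 0.312, 0.014],
    [0.424, 0.312, 0.014],
    [0.424, 0.312, 0.014],
    [0.424, 0.312, 0.014],
    [0.424, 0.312, 0.014],
    [0.424, 0.312, 0.014],
    [0.424, 0.312, 0.014],
    [0.424, 0.312, 0.014],
    [0.424, 0.312, 0.014],
    [0.424, 0.312, 0.014],
    [0.424, 0.312, 0.014],
    [0.424, 0.312, 0.014],
    [0.424, 0.312, 0.014],
    [0.424, 0.312, 0.014],
    [0.424, 0.312, 0.014],
    [0.424, 0.312, 0.014],
    [0.424, 0.312, 0.014],
    [0.424, 0.312, 0.014],
  ],
  turn=[0.79, 0.79, 0.79, 0.79, 0.79, 0.79, 0.79, 0.79, 0.79, 0.79, 0.79, 0.79, 0.79, 0.79, 0.79, 0.79, 0.79, 0.79, 0.79, 0.79],
  jaw=[0.02, 0.02, 0.02, 0.02, 0.02, 0.02, 0.02, 0.02, 0.02, 0.02, 0.02, 0.02, 0.02, 0.02, 0.02, 0.02, 0.02, 0.02, 0.02, 0.02],
)

```text
clock: 5.03
eef_pos: [0.438, 0.3683, 0.1099]
ee_rot: [0.686, 0.728, 0.0, -0.0]
wrist_force: [0.2, 0.2, 0.1]
finger_gap: 0.027
finger_force: 25.1
```

Run:
```python
from h import *
from station import bot, imaging
s=imaging.snapshot("wrist"); cv2.imwrite("pics/w3.png",s["frame"][:,:,::-1]); np.savez("pics/w3.npz",**s)
hsv=cv2.cvtColor(s["frame"],cv2.COLOR_RGB2HSV)
m=(hsv[...,1]>130)&((hsv[...,0]<15)|(hsv[...,0]>170)); w=np.zeros_like(m); w[220:320,235:315]=1
z=bot.sense()["eef_pos"][2]
held(s,m&w,z-.0052+.011)
plan((437.6,369.3,60,3.5))
print(Ro.from_quat(bot.sense()["ee_rot"]).as_matrix().round(3))
```

```text
[438.8 367.5  43.4  28.6  93.5] [275.5 269.1] tool offset [-1.   0.8 -0. ]
now [437.9 368.4 109.9] closing 3.4 q [0.58 0.57 1.81 0.   0.76 0.52] clk 5.1
(437.6, 369.3, 60, 3.5) lin [0.0009, -0.0003, 0.0499] turn -0.001 rows 2
[[-0.06   0.998  0.   ]
 [ 0.998  0.06   0.   ]
 [ 0.     0.    -1.   ]]
```

View pics/w3.png

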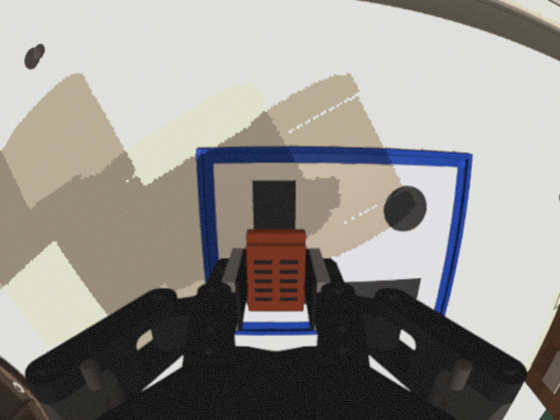

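Cassette held at (276,270). The blue tray's rectangle is half hidden behind it (top edge at row 181, columns 253–295), and the disc is at (405,208). I'll pin down the cassette's near edge and cross-check the tray marks with this camera.

Run:
```python
from h import *
from station import bot
s=dict(np.load("pics/w3.npz")); st=bot.sense(); R=Ro.from_quat(st["ee_rot"]).as_matrix(); p=st["eef_pos"]
for px,z in [((276,311),p[2]-.0052+.011),((276,230),p[2]-.0052+.0),((276,231),p[2]-.0052+.007)]:
    print(px,(R.T@(ray(s,px,z,True)[0]-p)*1000).round(1))
hsv=cv2.cvtColor(s["frame"],cv2.COLOR_RGB2HSV); V=hsv[...,2]
print("rect far corners",(ray(s,[(253,181),(295.5,181)],.004,True)*1000).round(1).tolist())
m=(V<70); w=np.zeros_like(m); w[180:235,378:432]=1; print("disc",blob(s,m&w,.004,True))
c,sn=np.cos(np.radians(3.5)),np.sin(np.radians(3.5))
for q in((-72,58.5),(-38,58.5)): print("expected",494.6+c*q[0]-sn*q[1],337.8+sn*q[0]+c*q[1])
```

```text
(276, 311) [-23.3   1.1  -5.8]
(276, 230) [15.9  1.1  5.2]
(276, 231) [17.8  1.1 -1.8]
rect far corners [[420.0, 388.5, 4.0], [453.1, 390.4, 4.0]]
disc (array([547.4, 373.7,  37.4,  36.8, 168. ]), array([404.6, 208.2]))
expected 419.1629549508365 391.79539086116955
expected 453.0995380971799 393.8710412053547
```

Run:
```python
from h import *
s=dict(np.load("pics/side0.npz")); hsv=cv2.cvtColor(s["frame"],cv2.COLOR_RGB2HSV); V=hsv[...,2]; S=hsv[...,1]
def win(u,v,a,b):
    m=np.zeros(V.shape,bool); m[v-b:v+b,u-a:u+a]=1; return m
for n,u in [("bdisc",(257,358,16,14)),("brect",(318,362,14,16)),("bstrip",(290,324,48,10)),("ydisc",(297,145,10,6)),("yrect",(337,149,9,7)),("ystrip",(320,132,32,5))]:
    print(n,blob(s,(V<80)&win(*u),.004))
print("orange",blob(s,(S>120)&win(287,178,12,9),.0085)); print("green",blob(s,(S>120)&win(234,214,12,10),.0085))
```

```text
bdisc (array([546.5, 372.4,  36.1,  34.8, 141.1]), array([257., 358.]))
brect (array([436.9, 365.4,  44.4,  30.9,  93.3]), array([317.5, 362.2]))
bstrip (array([496.6, 292.4, 157.1,  19.5,   3.6]), array([289.3, 323.9]))
ydisc (array([ 540.7, -305.3,   31.4,   29.2,    7.9]), array([297.1, 144.3]))
yrect (array([ 431.9, -298.8,   41.6,   28. ,   92. ]), array([335.8, 148.3]))
ystrip (array([ 482.5, -377.8,  153.1,   16.5,  177.4]), array([319.8, 131.3]))
orange (array([ 551.2, -147.8,   44.5,   30.7,  136.8]), array([287.3, 177.2]))
green (array([660.2,   8.4,  41.2,  25.2, 125.5]), array([234.1, 214.4]))
```

Emit:
servo_tool(
  linear=[
    [0.0005, -0.001, 0.035],
    [0.0005, -0.001, 0.065],
    [0.0005, -0.001, 0.085],
    [0.0005, -0.001, 0.09],
    [0.0005, -0.001, 0.09],
    [0.0005, -0.001, 0.09],
  ],
  turn=[0, 0, 0, 0, 0, 0],
  jaw=[0.02, 0.02, 0.02, 0.02, 0.02, 0.02],
)

```text
clock: 5.58
eef_pos: [0.4369, 0.3696, 0.0206]
ee_rot: [0.685, 0.728, 0.0, 0.0]
wrist_force: [0.3, 0.4, -0.1]
finger_gap: 0.0271
finger_force: 25.1
```

Run:
```python
from h import *
from station import bot, imaging
s=imaging.snapshot("wrist"); cv2.imwrite("pics/w4.png",cv2.resize(s["frame"][200:340,200:350,::-1],None,fx=4,fy=4)); np.savez("pics/w4.npz",**s)
plan()
```

```text
now [437.1 369.8  21. ] closing 3.5 q [0.59 0.7  1.86 0.   0.58 0.53] clk 5.6
```

View pics/w4.png

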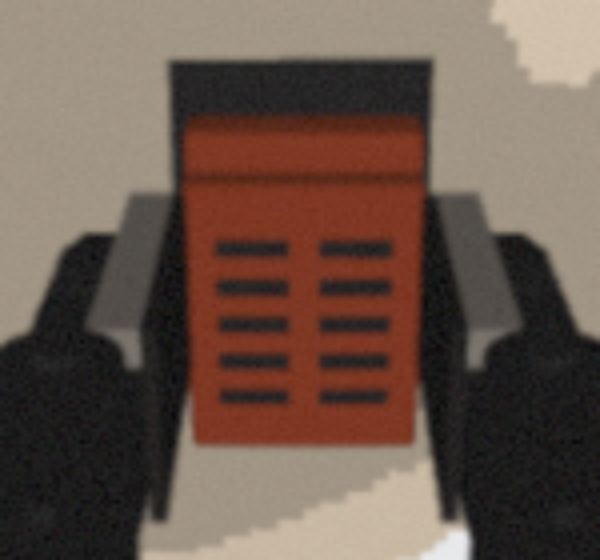

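Crop: the dark rectangle's far edge is at row 62, columns 170–432. The cassette's far bottom edge is at row 118, columns 184–425, so it is centred sideways. I work out the lengthwise offset.

Run:
```python
from h import *
s=dict(np.load("pics/w4.npz")); z=.021-.0052
f=lambda u,v,z:(ray(s,[(200+u/4,200+v/4)],z,True)[0]*1000).round(1)
print("rect",f(170,62,.004),f(432,62,.004)); print("cas far bottom",f(184,117,z),f(425,117,z),"top step",f(186,180,z+.011),f(423,180,z+.011),"near top",f(195,443,z+.011),f(414,443,z+.011))
```

```text
rect [419.6 388.6   4. ] [453.2 390.6   4. ]
cas far bottom [422.5 385.4  15.8] [451.5 387.1  15.8] top step [423.8 381.7  26.8] [450.7 383.3  26.8] near top [425.8 346.1  26.8] [453.  347.8  26.8]
```

Emit:
servo_tool(
  linear=[
    [-0.0005, -0.0004, 0.006],
    [-0.0005, -0.0004, 0.0115],
    [-0.0005, -0.0004, 0.0115],
    [-0.0005, -0.0004, 0.0115],
    [-0.0005, -0.0004, 0.0115],
    [-0.0005, -0.0004, 0.0115],
    [-0.0005, -0.0004, 0.0115],
    [-0.0005, -0.0004, 0.0115],
    [-0.0005, -0.0004, -0.02],
    [-0.0005, -0.0004, -0.06],
    [-0.0005, -0.0004, -0.1],
    [-0.0005, -0.0004, -0.12],
    [-0.0005, -0.0004, -0.12],
    [-0.0005, -0.0004, -0.12],
  ],
  turn=[0, 0, 0, 0, 0, 0, 0, 0, 0, 0, 0, 0, 0, 0],
  jaw=[0.02, 0.02, 0.02, 0.05, 0.05, 0.05, 0.05, 0.05, 0.05, 0.05, 0.05, 0.05, 0.05, 0.05],
)

```text
clock: 6.8
eef_pos: [0.4363, 0.3691, 0.1408]
ee_rot: [0.685, 0.728, 0.001, 0.0]
wrist_force: [0.2, -0.4, -1.2]
finger_gap: 0.0498
finger_force: 0.0
```

Run:
```python
from h import *
from station import bot, imaging
s=imaging.snapshot("wrist"); cv2.imwrite("pics/w5.png",s["frame"][:,:,::-1]); np.savez("pics/w5.npz",**s)
f=s["frame"]; hsv=cv2.cvtColor(f,cv2.COLOR_RGB2HSV)
m=(hsv[...,1]>130)&((hsv[...,0]<15)|(hsv[...,0]>170)); w=np.zeros_like(m); w[100:310,200:350]=1
print(blob(s,m&w,.013,True))
# go above ruby; closing line along y so that the fingers straddle in y
plan((672,106,150,90),(672,106,150,60))
```

```text
(array([437.5, 367.3,  41.8,  28.9,  93.4]), array([275.5, 202.7]))
now [435.9 368.8 139.5] closing 3.5 q [0.59 0.52 1.79 0.   0.83 0.53] clk 6.8
(672, 106, 150, 90) lin [-0.2767, 0.2197, -0.0105] turn -1.51 rows 13
(672, 106, 150, 60) lin [-0.2767, 0.2197, -0.0105] turn -0.986 rows 9
```

View pics/w5.png

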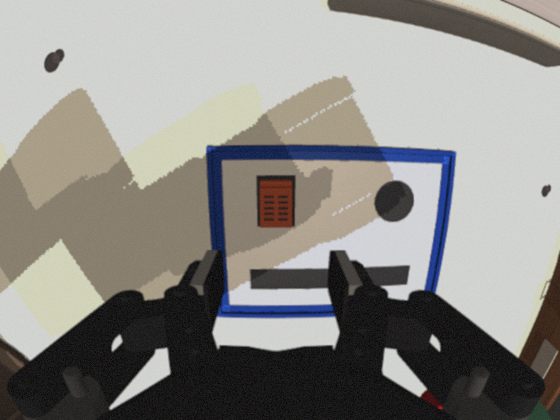

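The orange cassette lies centred and squared in the rectangle (276,203). On to the ruby bottle.

Emit:
servo_tool(
  linear=[
    [-0.277, 0.22, -0.01],
    [-0.277, 0.22, -0.01],
    [-0.277, 0.22, -0.01],
    [-0.277, 0.22, -0.01],
    [-0.277, 0.22, -0.01],
    [-0.277, 0.22, -0.01],
    [-0.277, 0.22, -0.01],
    [-0.277, 0.22, -0.01],
    [-0.277, 0.22, -0.01],
    [-0.277, 0.22, -0.01],
    [-0.277, 0.22, -0.01],
    [-0.277, 0.22, -0.01],
    [-0.277, 0.22, -0.01],
  ],
  turn=[0, 0, 0, 0, 0, 0, 0, 0, 0, 0, 0, 0, 0],
  jaw=[0.06, 0.06, 0.06, 0.06, 0.06, 0.06, 0.06, 0.06, 0.06, 0.06, 0.06, 0.06, 0.06],
)

```text
clock: 7.93
eef_pos: [0.6717, 0.1069, 0.1489]
ee_rot: [0.685, 0.729, -0.001, -0.001]
wrist_force: [0.0, -0.9, 1.0]
finger_gap: 0.0602
finger_force: 0.0
```

Run:
```python
from h import *
from station import bot, imaging
s=imaging.snapshot("wrist"); cv2.imwrite("pics/w6.png",s["frame"][:,:,::-1]); np.savez("pics/w6.npz",**s)
plan((672,106,150,3.5))
```

```text
now [671.8 107.  149.3] closing 3.6 q [ 0.06  0.65  1.49  0.    1.   -0.  ] clk 8.0
(672, 106, 150, 3.5) lin [-0.0011, 0.0001, -0.0007] turn 0.001 rows 1
```

View pics/w6.png

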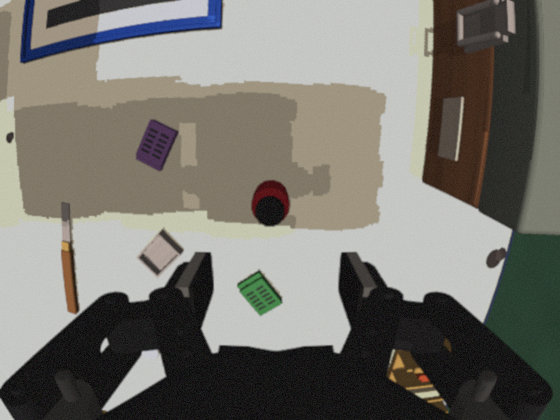

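Ruby bottle at (270,203), its black cap at (269,210). The green cassette (260,292) and the mould (160,252) are clear of the fingers.

Run:
```python
from h import *
s=dict(np.load("pics/w6.npz")); hsv=cv2.cvtColor(s["frame"],cv2.COLOR_RGB2HSV); H,S,V=[hsv[...,i].astype(int) for i in range(3)]
w=np.zeros(H.shape,bool); w[178:230,248:294]=1
cap=(V<55)&(S<120)&w; red=(S>120)&w
print("cap",blob(s,cap,.055,True)); print("all z0",blob(s,(red|cap),.018,True))
ys,xs=np.nonzero(red); print("red cols",xs.min(),xs.max(),"rows",ys.min(),ys.max()); print("back edge bottom",ray(s,[(270,ys.min())],0,True), "top row body z36?")
plan()
```

```text
cap (array([667.8, 107.3,  22.9,  20.5,  92.6]), array([269.5, 210.7]))
all z0 (array([667.7, 103.4,  39.6,  31.5,  93.5]), array([270.3, 202.5]))
red cols 252 288 rows 181 223
back edge bottom [[0.66643211 0.11979443 0.        ]] top row body z36?
now [671.8 107.  149.3] closing 3.6 q [ 0.06  0.65  1.49  0.    1.   -0.  ] clk 8.0
```

Emit:
servo_tool(
  linear=[
    [-0.0009, -0.0044, 0.03],
    [-0.0009, -0.0044, 0.06],
    [-0.0009, -0.0044, 0.09],
    [-0.0009, -0.0044, 0.115],
    [-0.0009, -0.0044, 0.135],
    [-0.0009, -0.0044, 0.143],
    [-0.0009, -0.0044, 0.143],
    [-0.0009, -0.0044, 0.143],
    [-0.0009, -0.0044, 0.143],
    [-0.0009, -0.0044, 0.143],
    [-0.0009, -0.0044, 0.143],
    [-0.0009, -0.0044, 0.143],
    [-0.0009, -0.0044, 0.143],
    [-0.0009, -0.0044, 0.143],
    [-0.0009, -0.0044, 0.143],
  ],
  turn=[0, 0, 0, 0, 0, 0, 0, 0, 0, 0, 0, 0, 0, 0, 0],
  jaw=[0.06, 0.06, 0.06, 0.06, 0.06, 0.06, 0.06, 0.045, 0.04, 0.036, 0.033, 0.028, 0.025, 0.025, 0.025],
  squeeze=25,
)

```text
clock: 9.23
eef_pos: [0.6687, 0.1048, 0.0082]
ee_rot: [0.685, 0.728, 0.001, 0.0]
wrist_force: [-1.8, 0.9, 7.4]
finger_gap: 0.0311
finger_force: 24.4
```

Run:
```python
from h import *
from station import bot, imaging
s=imaging.snapshot("wrist"); cv2.imwrite("pics/w7.png",cv2.resize(s["frame"][150:350,150:400,::-1],None,fx=3,fy=3)); np.savez("pics/w7.npz",**s)
plan()
```

```text
now [668.7 104.8   8.2] closing 3.5 q [ 0.06  0.82  1.59  0.    0.73 -0.  ] clk 9.3
```

View pics/w7.png

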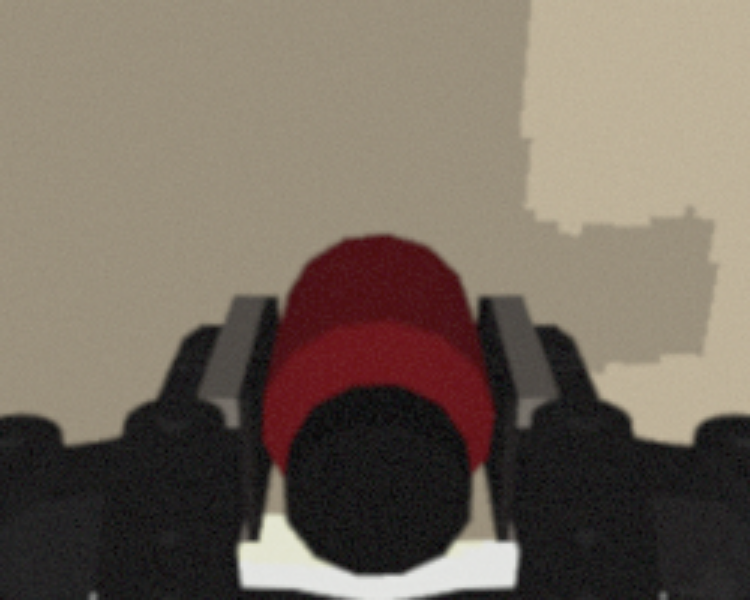

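Ruby bottle gripped upright (crop centre ~(380,400)), gap 31 mm, as expected. Lift, and go above the blue disc.

Run:
```python
from h import *
from station import bot
s=dict(np.load("pics/w7.npz")); st=bot.sense(); R=Ro.from_quat(st["ee_rot"]).as_matrix(); p=st["eef_pos"]
f=lambda u,v,z:(R.T@(ray(s,[(150+u/3,150+v/3)],z,True)[0]-p)*1000).round(1)
print("base far edge",f(381,235,0),"cap top near/far",f(378,575,.055),f(378,388,.055),"cap sides",f(286,480,.055),f(471,480,.055))
plan((547.6,375,120,3.5))
```

```text
base far edge [15.9  1.5  8.2] cap top near/far [ -9.9   1.  -46.8] [ 16.8   1.  -46.8] cap sides [  4.4  -9.7 -46.8] [  4.3  11.8 -46.8]
now [668.7 104.8   8.2] closing 3.5 q [ 0.06  0.82  1.59  0.    0.73 -0.  ] clk 9.3
(547.6, 375, 120, 3.5) lin [0.277, -0.1042, -0.1119] turn -0.0 rows 8
```

Emit:
servo_tool(
  linear=[
    [0, 0, -0.015],
    [0, 0, -0.05],
    [0, 0, -0.09],
    [0, 0, -0.11],
    [0, 0, -0.11],
    [0, 0, -0.11],
  ],
  turn=[0, 0, 0, 0, 0, 0],
  jaw=[0.025, 0.025, 0.025, 0.025, 0.025, 0.025],
)

```text
clock: 9.78
eef_pos: [0.6686, 0.1048, 0.1184]
ee_rot: [0.685, 0.728, 0.001, 0.001]
wrist_force: [0.1, -0.9, -2.0]
finger_gap: 0.0313
finger_force: 25.1
```

Run:
```python
from h import *
plan((547.6,375,118,3.5))
```

```text
now [668.6 104.8 118.4] closing 3.5 q [ 0.06  0.68  1.53  0.    0.93 -0.  ] clk 9.8
(547.6, 375, 118, 3.5) lin [0.2771, -0.1043, 0.0001] turn -0.0 rows 8
```

Emit:
servo_tool(
  linear=[
    [0.276, -0.1055, 0],
    [0.276, -0.1055, 0],
    [0.276, -0.1055, 0],
    [0.276, -0.1055, 0],
    [0.276, -0.1055, 0],
    [0.276, -0.1055, 0],
    [0.276, -0.1055, 0],
    [0.276, -0.1055, 0],
    [0.276, -0.1055, 0.02],
    [0.276, -0.1055, 0.05],
    [0.276, -0.1055, 0.07],
    [0.276, -0.1055, 0.075],
    [0.276, -0.1055, 0.075],
    [0.276, -0.1055, 0.075],
    [0.276, -0.1055, 0.075],
  ],
  turn=[0, 0, 0, 0, 0, 0, 0, 0, 0, 0, 0, 0, 0, 0, 0],
  jaw=[0.025, 0.025, 0.025, 0.025, 0.025, 0.025, 0.025, 0.025, 0.025, 0.025, 0.025, 0.025, 0.025, 0.025, 0.025],
)

```text
clock: 11.03
eef_pos: [0.5467, 0.374, 0.0429]
ee_rot: [0.685, 0.728, 0.001, 0.0]
wrist_force: [-0.2, 0.7, -1.2]
finger_gap: 0.0312
finger_force: 25.1
```

Run:
```python
from h import *
from station import bot, imaging
s=imaging.snapshot("wrist"); cv2.imwrite("pics/w8.png",cv2.resize(s["frame"][150:350,150:400,::-1],None,fx=3,fy=3)); np.savez("pics/w8.npz",**s)
plan()
```

```text
now [546.7 374.   43.1] closing 3.5 q [0.5  0.76 1.61 0.   0.77 0.44] clk 11.1
```

View pics/w8.png

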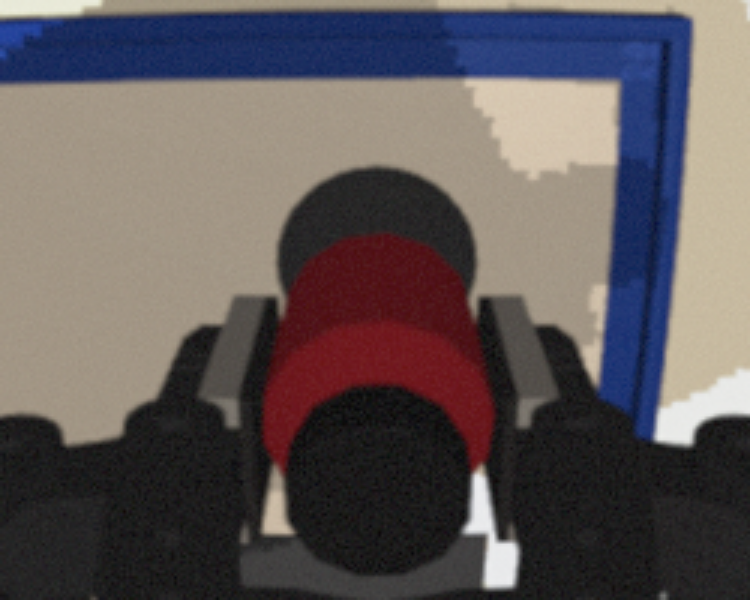

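Disc's far edge is at crop row 166, columns 278–475, and the bottle's base far edge is at row 235, column 381.

Run:
```python
from h import *
from station import bot
s=dict(np.load("pics/w8.npz")); st=bot.sense(); R=Ro.from_quat(st["ee_rot"]).as_matrix(); p=st["eef_pos"]
f=lambda u,v,z:(R.T@(ray(s,[(150+u/3,150+v/3)],z,True)[0]-p)*1000).round(1)
print("disc far",f(377,166,.004),"sides",f(278,250,.004),f(475,250,.004)); print("base far",f(381,235,p[2]-.0082))
```

```text
disc far [19.4  0.9 39.1] sides [  2.1 -18.8  39.1] [ 2.1 20.3 39.1]
base far [15.9  1.5  8.2]
```

Emit:
servo_tool(
  linear=[
    [0, -0.0005, 0.015],
    [0, -0.0005, 0.024],
    [0, -0.0005, 0.028],
    [0, -0.0005, 0.03],
    [0, -0.0005, 0.0308],
    [0, -0.0005, 0.0308],
    [0, -0.0005, 0.0308],
    [0, -0.0005, 0.0308],
  ],
  turn=[0, 0, 0, 0, 0, 0, 0, 0],
  jaw=[0.025, 0.025, 0.025, 0.025, 0.025, 0.025, 0.025, 0.025],
)

```text
clock: 11.75
eef_pos: [0.5456, 0.3737, 0.0122]
ee_rot: [0.685, 0.728, 0.0, 0.0]
wrist_force: [-3.4, -2.5, 6.8]
finger_gap: 0.031
finger_force: 25.7
```

Emit:
servo_tool(
  linear=[
    [0, 0, 0],
    [0, 0, 0],
    [0, 0, 0],
    [0, 0, 0],
    [0, 0, 0],
    [0, 0, 0],
    [0, 0, -0.02],
    [0, 0, -0.05],
    [0, 0, -0.09],
    [0, 0, -0.13],
    [0, 0, -0.14],
    [0, 0, -0.14],
    [0, 0, -0.14],
  ],
  turn=[0, 0, 0, 0, 0, 0, 0, 0, 0, 0, 0, 0, 0],
  jaw=[0.033, 0.038, 0.044, 0.05, 0.055, 0.055, 0.055, 0.055, 0.055, 0.055, 0.055, 0.055, 0.055],
)

```text
clock: 12.83
eef_pos: [0.5455, 0.3737, 0.1511]
ee_rot: [0.685, 0.728, 0.0, 0.0]
wrist_force: [-0.5, 0.0, -0.5]
finger_gap: 0.0552
finger_force: 0.0
```

Run:
```python
from h import *
from station import bot, imaging
s=imaging.snapshot("wrist"); np.savez("pics/w9.npz",**s)
hsv=cv2.cvtColor(s["frame"],cv2.COLOR_RGB2HSV); H,S,V=[hsv[...,i].astype(int) for i in range(3)]
w=np.zeros(H.shape,bool); w[150:250,225:330]=1
print("cap",blob(s,(V<55)&(S<100)&w,.059,True)); red=(S>120)&w&((H<12)|(H>168)); ys,xs=np.nonzero(red); print(xs.min(),xs.max(),ys.min(),ys.max(),"base ctr y",ray(s,[(276,ys.min())],.004,True)[0]*1000-[0,16,0])
cv2.imwrite("pics/w9.png",s["frame"][:,:,::-1])
# spatula: mid from top image about (441,24); closing line perpendicular (-6.8 deg)
plan((443,24,150,-6.8))
```

```text
cap (array([546.3, 375.7,  22.6,  20.4,  93.5]), array([276. , 208.5]))
257 295 177 216 base ctr y [545.82896933 375.00687618   4.        ]
now [545.1 373.5 149.9] closing 3.5 q [0.5  0.62 1.55 0.   0.97 0.44] clk 12.9
(443, 24, 150, -6.8) lin [-0.3426, -0.1233, 0.0002] turn 0.18 rows 9
```

View pics/w9.png

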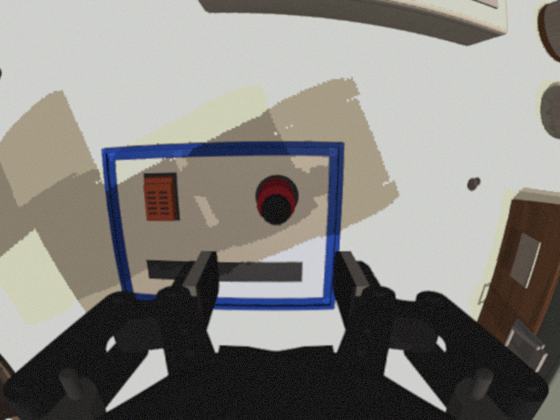

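The ruby bottle stands upright and concentric in the disc at (277,200). Next, the spatula.

Emit:
servo_tool(
  linear=[
    [-0.3426, -0.1233, 0],
    [-0.3426, -0.1233, 0],
    [-0.3426, -0.1233, 0],
    [-0.3426, -0.1233, 0],
    [-0.3426, -0.1233, 0],
    [-0.3426, -0.1233, 0],
    [-0.3426, -0.1233, 0],
    [-0.3426, -0.1233, 0],
    [-0.3426, -0.1233, 0],
    [-0.3426, -0.1233, 0],
    [-0.3426, -0.1233, 0],
    [-0.3426, -0.1233, 0],
    [-0.3426, -0.1233, 0],
    [-0.3426, -0.1233, 0],
  ],
  turn=[0.18, 0.18, 0.18, 0.18, 0.18, 0.18, 0.18, 0.18, 0.18, 0.18, 0.18, 0.18, 0.18, 0.18],
  jaw=[0.045, 0.045, 0.045, 0.045, 0.045, 0.045, 0.045, 0.045, 0.045, 0.045, 0.045, 0.045, 0.045, 0.045],
)

```text
clock: 14.05
eef_pos: [0.4435, 0.0252, 0.1506]
ee_rot: [0.747, 0.664, -0.0, -0.0]
wrist_force: [-0.2, -0.1, -0.2]
finger_gap: 0.0451
finger_force: 0.0
```

Run:
```python
from h import *
from station import bot, imaging
s=imaging.snapshot("wrist"); np.savez("pics/w10.npz",**s); cv2.imwrite("pics/w10.png",s["frame"][:,:,::-1])
hsv=cv2.cvtColor(s["frame"],cv2.COLOR_RGB2HSV); H,S,V=[hsv[...,i].astype(int) for i in range(3)]
w=np.zeros(H.shape,bool); w[100:345,225:325]=1
print(blob(s,(S>100)&w&(H<25),.007,True))
plan((443,24,150,-6.8))
```

```text
(array([438.7,  -2.8,  94.7,  12.8,  83.5]), array([272.9, 224.5]))
now [443.5  25.2 150.7] closing 173.3 q [-0.09  0.36  2.08  0.    0.71  0.03] clk 14.1
(443, 24, 150, -6.8) lin [-0.0013, -0.0004, 0.0007] turn 0.001 rows 1
```

View pics/w10.png

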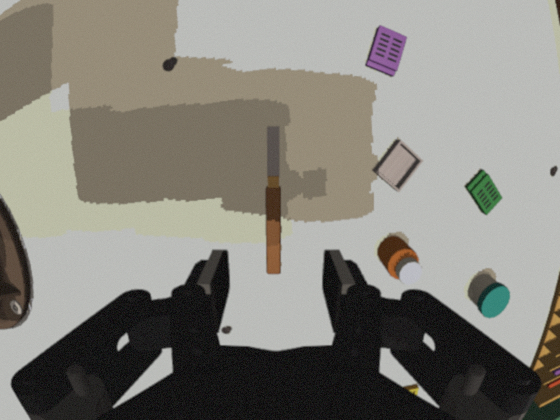

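Spatula is vertical in view: blade tip at (273,127), ferrule at row 180, handle end at (273,273).

Run:
```python
from h import *
s=dict(np.load("pics/w10.npz"))
print(ray(s,[(273,127)],.005,True)*1000,ray(s,[(273,273)],.008,True)*1000,ray(s,[(273,178)],.007,True)*1000,ray(s,[(273,187)],.007,True)*1000)
t=dict(np.load("pics/top0.npz")); print(ray(t,[(238.5,259.5),(301.5,264)],.005)*1000)
plan((441.3,21.5,150,-6.7))
```

```text
[[449.41790487  87.4873299    5.        ]] [[432.89541039 -50.38290183   8.        ]] [[444.05493434  42.36674906   7.        ]] [[443.07735716  34.20016458   7.        ]]
[[447.73862597  88.28693549   5.        ]
 [434.01522284 -48.42332089   5.        ]]
now [443.5  25.2 150.7] closing 173.3 q [-0.09  0.36  2.08  0.    0.71  0.03] clk 14.1
(441.3, 21.5, 150, -6.7) lin [-0.004, -0.0018, 0.0007] turn -0.0 rows 1
```

Emit:
servo_tool(
  linear=[
    [-0.0059, -0.0016, 0.035],
    [-0.0059, -0.0016, 0.07],
    [-0.0059, -0.0016, 0.105],
    [-0.0059, -0.0016, 0.13],
    [-0.0059, -0.0016, 0.142],
    [-0.0059, -0.0016, 0.1465],
    [-0.0059, -0.0016, 0.1465],
    [-0.0059, -0.0016, 0.1465],
    [-0.0059, -0.0016, 0.1465],
    [-0.0059, -0.0016, 0.1465],
    [-0.0059, -0.0016, 0.1465],
    [-0.0059, -0.0016, 0.1465],
    [-0.0059, -0.0016, 0.1465],
    [-0.0059, -0.0016, 0.1465],
    [-0.0059, -0.0016, 0.1465],
  ],
  turn=[0, 0, 0, 0, 0, 0, 0, 0, 0, 0, 0, 0, 0, 0, 0],
  jaw=[0.04, 0.04, 0.04, 0.04, 0.04, 0.04, 0.04, 0.03, 0.022, 0.015, 0.008, 0.008, 0.008, 0.008, 0.008],
  squeeze=30,
)

```text
clock: 15.35
eef_pos: [0.4416, 0.0187, 0.0055]
ee_rot: [0.748, 0.664, 0.001, 0.001]
wrist_force: [-0.0, 1.9, 6.6]
finger_gap: 0.0127
finger_force: 29.2
```

Run:
```python
from h import *
plan((496.8,294.5,110,93.5))
```

```text
now [441.6  18.7   5.5] closing 173.2 q [-0.11  0.65  2.19  0.    0.31  0.01] clk 15.3
(496.8, 294.5, 110, 93.5) lin [0.2804, 0.0223, -0.1044] turn 1.391 rows 12
```

Emit:
servo_tool(
  linear=[
    [0, 0, -0.02],
    [0, 0, -0.06],
    [0, 0, -0.1],
    [0, 0, -0.105],
    [0.28, 0.022, -0.105],
    [0.28, 0.022, -0.105],
    [0.28, 0.022, -0.105],
    [0.28, 0.022, -0.105],
    [0.28, 0.022, -0.105],
    [0.28, 0.022, -0.105],
    [0.28, 0.022, -0.105],
    [0.28, 0.022, -0.105],
    [0.28, 0.022, -0.105],
    [0.28, 0.022, -0.105],
    [0.28, 0.022, -0.105],
    [0.28, 0.022, -0.105],
    [0.28, 0.022, -0.105],
    [0.28, 0.022, -0.105],
    [0.28, 0.022, -0.105],
    [0.28, 0.022, -0.105],
  ],
  turn=[0, 0, 0, 0, 1.391, 1.391, 1.391, 1.391, 1.391, 1.391, 1.391, 1.391, 1.391, 1.391, 1.391, 1.391, 1.391, 1.391, 1.391, 1.391],
  jaw=[0.008, 0.008, 0.008, 0.008, 0.008, 0.008, 0.008, 0.008, 0.008, 0.008, 0.008, 0.008, 0.008, 0.008, 0.008, 0.008, 0.008, 0.008, 0.008, 0.008],
)

```text
clock: 17.02
eef_pos: [0.4963, 0.294, 0.1097]
ee_rot: [1.0, 0.032, 0.0, -0.0]
wrist_force: [0.3, -0.2, -0.4]
finger_gap: 0.0125
finger_force: 29.7
```

Run:
```python
from h import *
from station import bot, imaging
s=imaging.snapshot("wrist"); np.savez("pics/w11.npz",**s); cv2.imwrite("pics/w11.png",s["frame"][:,:,::-1])
plan((496.8,294.5,40,93.5))
```

```text
now [496.3 294.  109.6] closing 93.6 q [0.42 0.57 1.8  0.   0.77 1.93] clk 17.1
(496.8, 294.5, 40, 93.5) lin [0.0005, -0.0005, 0.0696] turn 0.002 rows 2
```

View pics/w11.png

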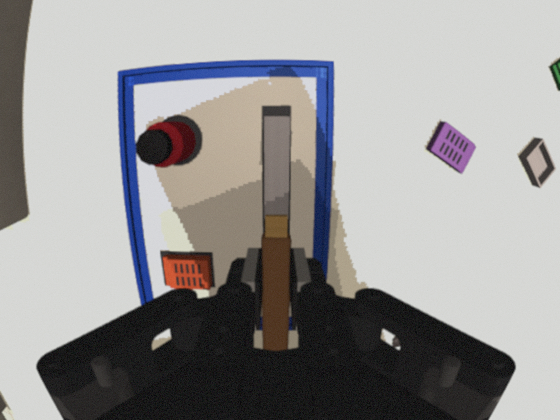

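The spatula is held level, blade up the picture (ferrule rows 216–236, column 276), over the strip (far end at row 107, columns 262–291).

Run:
```python
from h import *
from station import bot
s=dict(np.load("pics/w11.npz")); st=bot.sense(); R=Ro.from_quat(st["ee_rot"]).as_matrix(); p=st["eef_pos"]
f=lambda u,v,z:(R.T@(ray(s,[(u,v)],z,True)[0]-p)*1000).round(1).tolist()
u=p[2]-.0055
print("strip corners",f(262,107,.004),f(291,107,.004)); print("ferrule",f(276.5,216,u+.007),f(276.5,236,u+.009),"handle end",f(276.5,349,u+.01),"sides",f(263.5,300,u+.01),f(289,300,u+.01), f(264,236,u+.01),f(289.5,236,u+.01))
g=cv2.cvtColor(s["frame"],cv2.COLOR_RGB2GRAY); print("col",g[100:122,270:283].mean(1).round().tolist()); print("row160",g[160,256:298].tolist())
print("blade at row160",f(264,160,u+.005),f(289,160,u+.005)); print(R.round(3))
```

```text
strip corners [79.5, -10.0, 105.7] [79.5, 11.8, 105.7]
ferrule [26.1, 0.6, -1.5] [17.1, 0.6, -3.5] handle end [-48.3, 0.7, -4.5] sides [-16.4, -5.8, -4.5] [-16.4, 6.8, -4.5] [17.5, -5.1, -4.5] [17.5, 6.5, -4.5]
col [181.0, 181.0, 182.0, 183.0, 175.0, 139.0, 83.0, 57.0, 58.0, 58.0, 58.0, 58.0, 58.0, 57.0, 56.0, 70.0, 105.0, 126.0, 129.0, 129.0, 127.0, 128.0]
row160 [175, 177, 175, 170, 148, 121, 73, 57, 91, 114, 120, 118, 121, 124, 123, 122, 124, 122, 120, 124, 127, 122, 120, 125, 125, 125, 126, 124, 125, 123, 123, 124, 118, 88, 107, 162, 173, 172, 172, 169, 143, 136]
blade at row160 [51.4, -5.0, 0.5] [51.4, 6.1, 0.5]
[[ 0.998  0.063  0.   ]
 [ 0.063 -0.998  0.   ]
 [ 0.    -0.    -1.   ]]
```

Emit:
servo_tool(
  linear=[
    [-0.0012, 0.0002, 0.035],
    [-0.0012, 0.0002, 0.065],
    [-0.0012, 0.0002, 0.085],
    [-0.0012, 0.0002, 0.095],
    [-0.0012, 0.0002, 0.0995],
    [-0.0012, 0.0002, 0.0995],
    [-0.0012, 0.0002, 0.0995],
    [-0.0012, 0.0002, 0.0995],
    [-0.0012, 0.0002, 0.0995],
    [-0.0012, 0.0002, 0.0995],
    [-0.0012, 0.0002, 0.0995],
    [-0.0012, 0.0002, 0.0995],
    [-0.0012, 0.0002, 0.07],
    [-0.0012, 0.0002, 0.03],
    [-0.0012, 0.0002, 0],
    [-0.0012, 0.0002, -0.03],
    [-0.0012, 0.0002, -0.05],
    [-0.0012, 0.0002, -0.05],
    [-0.0012, 0.0002, -0.05],
  ],
  turn=[0, 0, 0, 0, 0, 0, 0, 0, 0, 0, 0, 0, 0, 0, 0, 0, 0, 0, 0],
  jaw=[0.008, 0.008, 0.008, 0.008, 0.008, 0.008, 0.008, 0.016, 0.022, 0.028, 0.034, 0.034, 0.034, 0.034, 0.034, 0.034, 0.034, 0.034, 0.034],
)

```text
clock: 18.65
eef_pos: [0.4953, 0.2939, 0.1605]
ee_rot: [1.0, 0.03, 0.001, -0.0]
wrist_force: [-0.6, 0.2, -0.1]
finger_gap: 0.0337
finger_force: 0.0
```

Run:
```python
from h import *
from station import bot, imaging
s=imaging.snapshot("wrist"); np.savez("pics/w12.npz",**s); cv2.imwrite("pics/w12.png",s["frame"][:,:,::-1])
hsv=cv2.cvtColor(s["frame"],cv2.COLOR_RGB2HSV); H,S,V=[hsv[...,i].astype(int) for i in range(3)]
w=np.zeros(H.shape,bool); w[50:345,245:310]=1
print("handle+ferrule",blob(s,(S>100)&w&(H<25),.011,True)); print("strip+",blob(s,((V<75)|((S>100)&(H<25)))&w,.005,True))
plan((661,7,150,37.9))
```

```text
handle+ferrule (array([473.8, 292.3,  96.1,  14.7,   3.1]), array([275.3, 217. ]))
strip+ (array([497.4, 293.3, 158.1,  21.2,   3.1]), array([275.9, 188.8]))
now [494.8 293.6 159.3] closing 93.5 q [0.42 0.5  1.76 0.   0.88 1.93] clk 18.7
(661, 7, 150, 37.9) lin [0.1484, 0.2962, 0.0093] turn 0.97 rows 8
```

Spatula lies centred on the strip (within ~1 mm, aligned). Next, the green cassette; I turn the wrist back the other way to stay well within joint range.

Emit:
servo_tool(
  linear=[
    [0.1484, 0.2962, 0.009],
    [0.1484, 0.2962, 0.009],
    [0.1484, 0.2962, 0.009],
    [0.1484, 0.2962, 0.009],
    [0.1484, 0.2962, 0.009],
    [0.1484, 0.2962, 0.009],
    [0.1484, 0.2962, 0.009],
    [0.1484, 0.2962, 0.009],
    [0.1484, 0.2962, 0.009],
    [0.1484, 0.2962, 0.009],
    [0.1484, 0.2962, 0.009],
    [0.1484, 0.2962, 0.009],
    [0.1484, 0.2962, 0.009],
    [0.1484, 0.2962, 0.009],
    [0.1484, 0.2962, 0.009],
    [0.1484, 0.2962, 0.009],
    [0.1484, 0.2962, 0.009],
    [0.1484, 0.2962, 0.009],
    [0.1484, 0.2962, 0.009],
    [0.1484, 0.2962, 0.009],
  ],
  turn=[-2.172, -2.172, -2.172, -2.172, -2.172, -2.172, -2.172, -2.172, -2.172, -2.172, -2.172, -2.172, -2.172, -2.172, -2.172, -2.172, -2.172, -2.172, -2.172, -2.172],
  jaw=[0.05, 0.05, 0.05, 0.05, 0.05, 0.05, 0.05, 0.05, 0.05, 0.05, 0.05, 0.05, 0.05, 0.05, 0.05, 0.05, 0.05, 0.05, 0.05, 0.05],
)

```text
clock: 20.37
eef_pos: [0.6608, 0.0072, 0.1491]
ee_rot: [0.44, 0.898, -0.0, -0.001]
wrist_force: [0.5, -0.3, 0.1]
finger_gap: 0.0499
finger_force: 0.0
```

Emit:
servo_tool(
  linear=[
    [0, 0, 0],
    [0, 0, 0],
  ],
  turn=[0, 0],
  jaw=[0.05, 0.05],
)

```text
clock: 20.53
eef_pos: [0.661, 0.0072, 0.1499]
ee_rot: [0.44, 0.898, -0.0, -0.0]
wrist_force: [-0.0, 0.2, -0.4]
finger_gap: 0.05
finger_force: 0.0
```

Run:
```python
from h import *
from station import bot, imaging
s=imaging.snapshot("wrist"); np.savez("pics/w13.npz",**s)
hsv=cv2.cvtColor(s["frame"],cv2.COLOR_RGB2HSV); H,S,V=[hsv[...,i].astype(int) for i in range(3)]
w=np.zeros(H.shape,bool); w[140:260,215:340]=1
held(s,(S>90)&w&(H>35)&(H<85),.0085)
plan((661,7,150,37.9))
```

```text
[662.2   6.5  39.9  26.4 127.8] [275.5 197.1] tool offset [-1.2  0.5 -0. ]
now [661.1   7.2 150.1] closing 37.8 q [-0.09  0.62  1.55  0.    0.97 -0.75] clk 20.6
(661, 7, 150, 37.9) lin [-0.0001, -0.0002, 0.0001] turn -0.001 rows 1
```

Emit:
servo_tool(
  linear=[
    [0, 0, 0.035],
    [0, 0, 0.07],
    [0, 0, 0.105],
    [0, 0, 0.13],
    [0, 0, 0.142],
    [0, 0, 0.1465],
    [0, 0, 0.1465],
    [0, 0, 0.1465],
    [0, 0, 0.1465],
    [0, 0, 0.1465],
    [0, 0, 0.1465],
    [0, 0, 0.1465],
    [0, 0, 0.1465],
  ],
  turn=[0, 0, 0, 0, 0, 0, 0, 0, 0, 0, 0, 0, 0],
  jaw=[0.05, 0.05, 0.05, 0.05, 0.05, 0.05, 0.04, 0.034, 0.028, 0.022, 0.02, 0.02, 0.02],
  squeeze=25,
)

```text
clock: 21.67
eef_pos: [0.6621, 0.0071, 0.0059]
ee_rot: [0.439, 0.899, 0.001, 0.001]
wrist_force: [-1.5, -0.4, 7.2]
finger_gap: 0.0267
finger_force: 25.0
```

Emit:
servo_tool(
  linear=[
    [0, 0, -0.03],
    [0, 0, -0.07],
    [0, 0, -0.11],
    [0, 0, -0.14],
    [0, 0, -0.145],
    [0, 0, -0.145],
    [0, 0, -0.145],
  ],
  turn=[0, 0, 0, 0, 0, 0, 0],
  jaw=[0.02, 0.02, 0.02, 0.02, 0.02, 0.02, 0.02],
)

```text
clock: 22.25
eef_pos: [0.6609, 0.0072, 0.149]
ee_rot: [0.439, 0.899, 0.0, 0.0]
wrist_force: [-0.7, -0.2, -0.3]
finger_gap: 0.0269
finger_force: 25.0
```

Run:
```python
from h import *
plan((431.9,-297,140,-2.5))
```

```text
now [660.9   7.2 149. ] closing 37.9 q [-0.09  0.62  1.55  0.    0.97 -0.75] clk 22.2
(431.9, -297, 140, -2.5) lin [-0.0992, -0.3676, 0.0089] turn 0.706 rows 10
```

Emit:
servo_tool(
  linear=[
    [-0.0992, -0.3676, 0.009],
    [-0.0992, -0.3676, 0.009],
    [-0.0992, -0.3676, 0.009],
    [-0.0992, -0.3676, 0.009],
    [-0.0992, -0.3676, 0.009],
    [-0.0992, -0.3676, 0.009],
    [-0.0992, -0.3676, 0.009],
    [-0.0992, -0.3676, 0.009],
    [-0.0992, -0.3676, 0.009],
    [-0.0992, -0.3676, 0.009],
    [-0.0992, -0.3676, 0.009],
    [-0.0992, -0.3676, 0.009],
    [-0.0992, -0.3676, 0.05],
    [-0.0992, -0.3676, 0.09],
    [-0.0992, -0.3676, 0.115],
    [-0.0992, -0.3676, 0.127],
    [-0.0992, -0.3676, 0.127],
    [-0.0992, -0.3676, 0.127],
    [-0.0992, -0.3676, 0.127],
  ],
  turn=[0.706, 0.706, 0.706, 0.706, 0.706, 0.706, 0.706, 0.706, 0.706, 0.706, 0.706, 0.706, 0.706, 0.706, 0.706, 0.706, 0.706, 0.706, 0.706],
  jaw=[0.02, 0.02, 0.02, 0.02, 0.02, 0.02, 0.02, 0.02, 0.02, 0.02, 0.02, 0.02, 0.02, 0.02, 0.02, 0.02, 0.02, 0.02, 0.02],
)

```text
clock: 23.83
eef_pos: [0.433, -0.2965, 0.0226]
ee_rot: [0.722, 0.692, 0.0, 0.0]
wrist_force: [-0.0, -0.3, -0.0]
finger_gap: 0.0271
finger_force: 25.0
```

Run:
```python
from h import *
from station import bot, imaging
s=imaging.snapshot("wrist"); np.savez("pics/w14.npz",**s); cv2.imwrite("pics/w14.png",cv2.resize(s["frame"][180:340,190:360,::-1],None,fx=4,fy=4)[:600])
st=bot.sense(); R=Ro.from_quat(st["ee_rot"]).as_matrix(); p=st["eef_pos"]; plan()
f=lambda u,v,z:(R.T@(ray(s,[(u,v)],z,True)[0]-p)*1000).round(1).tolist()
hsv=cv2.cvtColor(s["frame"],cv2.COLOR_RGB2HSV); H,S,V=[hsv[...,i].astype(int) for i in range(3)]
w=np.zeros(H.shape,bool); w[200:325,225:330]=1
g=(S>90)&w&(H>35)&(H<85); ys,xs=np.nonzero(g)
a,b=ys.min(),ys.max(); print("green rows",a,b,"far",xs[(ys>a+1)&(ys<a+6)].min(),xs[(ys>a+1)&(ys<a+6)].max(),"near",xs[ys==b-3].min(),xs[ys==b-3].max())
print("V column through centre",V[200:235,275].tolist()); r=a-5; print("row",r,V[r,232:320].tolist())
```

```text
now [ 433.  -296.8   22.9] closing 177.5 q [-0.73  0.66  1.98  0.    0.5  -0.68] clk 23.9Traceback (most recent call last):
  File "<stdin>", line 9, in <module>
    return umr_minimum(a, axis, None, out, keepdims, initial, where)
ValueError: zero-size array to reduction operation minimum which has no identity
```

Run:
```python
from h import *
s=dict(np.load("pics/w14.npz"));hsv=cv2.cvtColor(s["frame"],cv2.COLOR_RGB2HSV)
print([ (v,hsv[v,275].tolist()) for v in range(200,325,4)])
print([ (u,hsv[232,u].tolist()) for u in range(225,330,4)])
```

```text
[(200, [16, 45, 148]), (204, [17, 48, 148]), (208, [16, 44, 138]), (212, [15, 44, 35]), (216, [0, 0, 37]), (220, [15, 26, 39]), (224, [67, 108, 59]), (228, [63, 133, 73]), (232, [61, 107, 74]), (236, [61, 122, 71]), (240, [62, 109, 77]), (244, [63, 113, 79]), (248, [63, 131, 76]), (252, [62, 105, 80]), (256, [61, 114, 78]), (260, [61, 104, 81]), (264, [64, 126, 77]), (268, [62, 121, 78]), (272, [62, 114, 76]), (276, [64, 129, 77]), (280, [63, 119, 77]), (284, [63, 113, 79]), (288, [59, 119, 79]), (292, [63, 126, 75]), (296, [64, 138, 76]), (300, [63, 119, 79]), (304, [62, 122, 75]), (308, [17, 21, 195]), (312, [120, 3, 221]), (316, [105, 5, 222]), (320, [110, 3, 220]), (324, [105, 2, 220])]
[(225, [16, 42, 145]), (229, [17, 49, 145]), (233, [20, 40, 145]), (237, [19, 48, 142]), (241, [21, 38, 94]), (245, [65, 67, 42]), (249, [63, 106, 84]), (253, [61, 121, 74]), (257, [65, 105, 80]), (261, [63, 111, 78]), (265, [63, 114, 76]), (269, [64, 107, 81]), (273, [66, 128, 74]), (277, [63, 126, 75]), (281, [62, 118, 80]), (285, [63, 112, 80]), (289, [59, 113, 79]), (293, [64, 121, 76]), (297, [60, 121, 78]), (301, [61, 100, 79]), (305, [52, 69, 85]), (309, [19, 44, 144]), (313, [18, 46, 144]), (317, [17, 45, 147]), (321, [16, 43, 142]), (325, [18, 46, 143]), (329, [17, 53, 145])]
```

Run:
```python
from h import *
from station import bot
s=dict(np.load("pics/w14.npz")); st=bot.sense(); R=Ro.from_quat(st["ee_rot"]).as_matrix(); p=st["eef_pos"]
f=lambda u,v,z:(R.T@(ray(s,[(u,v)],z,True)[0]-p)*1000).round(1).tolist()
hsv=cv2.cvtColor(s["frame"],cv2.COLOR_RGB2HSV); H,S,V=[hsv[...,i].astype(int) for i in range(3)]
g=((S>80)&(H>35)&(H<85)).astype(np.uint8); g[:200]=0; g[325:]=0; g[:,:225]=0; g[:,330:]=0
g=cv2.morphologyEx(g,cv2.MORPH_OPEN,np.ones((3,3))); ys,xs=np.nonzero(g); a,b=ys.min(),ys.max(); x=lambda r:(xs[ys==r].min(),xs[ys==r].max()+1)
print(a,b,x(a+4),x(b-4)); u=p[2]-.0055
for r,z in((a+4,u+.003),(b-4,u+.011)): print("sides",[f(c,r,z) for c in x(r)])
print("far",f(275,a,u),"near",f(275,b+1,u+.011))
d=(V<60); r=a-5; c=np.nonzero(d[r,225:330])[0]+225; top=[np.nonzero(d[195:a,k])[0].min()+195 for k in(255,275,295)]
print("rect row",r,c.min(),c.max()+1,"top",top,[f(c.min(),r,.004),f(c.max()+1,r,.004)],[f(k,t,.004) for k,t in zip((255,275,295),top)])
```

```text
223 304 (np.int64(246), np.int64(305)) (np.int64(249), np.int64(303))
sides [[19.0, -13.1, 2.5], [19.0, 14.8, 2.5]]
sides [[-16.3, -12.1, -5.5], [-16.3, 14.3, -5.5]]
far [20.0, 0.6, 5.5] near [-19.1, 0.6, -5.5]
rect row 218 242 305 top [np.int64(210), np.int64(210), np.int64(211)] [[18.4, -16.7, 18.9], [18.4, 16.2, 18.9]] [[22.7, -9.8, 18.9], [22.7, 0.6, 18.9], [22.2, 10.9, 18.9]]
```

Emit:
servo_tool(
  linear=[
    [-0.0013, -0.001, 0],
    [-0.0013, -0.001, 0],
    [-0.0013, -0.001, 0],
    [-0.0013, -0.001, 0],
  ],
  turn=[0, 0, 0, 0],
  jaw=[0.02, 0.02, 0.02, 0.02],
)

```text
clock: 24.22
eef_pos: [0.4312, -0.2985, 0.0224]
ee_rot: [0.723, 0.691, 0.0, 0.0]
wrist_force: [0.7, -0.6, 0.4]
finger_gap: 0.027
finger_force: 25.0
```

Emit:
servo_tool(
  linear=[
    [0.0004, 0.0005, 0.007],
    [0.0004, 0.0005, 0.0125],
    [0.0004, 0.0005, 0.0125],
    [0.0004, 0.0005, 0.0125],
    [0.0004, 0.0005, 0.0125],
    [0.0004, 0.0005, 0.0125],
    [0.0004, 0.0005, 0.0125],
    [0.0004, 0.0005, 0.0125],
    [0.0004, 0.0005, -0.02],
    [0.0004, 0.0005, -0.06],
    [0.0004, 0.0005, -0.1],
    [0.0004, 0.0005, -0.13],
    [0.0004, 0.0005, -0.13],
    [0.0004, 0.0005, -0.13],
  ],
  turn=[0, 0, 0, 0, 0, 0, 0, 0, 0, 0, 0, 0, 0, 0],
  jaw=[0.02, 0.02, 0.02, 0.035, 0.045, 0.05, 0.05, 0.05, 0.05, 0.05, 0.05, 0.05, 0.05, 0.05],
)

```text
clock: 25.38
eef_pos: [0.4321, -0.2983, 0.1536]
ee_rot: [0.722, 0.691, 0.0, 0.002]
wrist_force: [-0.4, 0.0, -0.9]
finger_gap: 0.0499
finger_force: 0.0
```

Run:
```python
from h import *
from station import bot, imaging
s=imaging.snapshot("wrist"); np.savez("pics/w15.npz",**s)
hsv=cv2.cvtColor(s["frame"],cv2.COLOR_RGB2HSV); H,S,V=[hsv[...,i].astype(int) for i in range(3)]
w=np.zeros(H.shape,bool); w[120:270,215:340]=1
g=(S>80)&w&(H>35)&(H<85); print("green",blob(s,g,.013,True)); print("rect",blob(s,((V<75)|g)&w,.004,True))
m=(V<75); w2=np.zeros(H.shape,bool); w2[150:250,350:440]=1; print("disc",blob(s,m&w2,.004,True))
plan((554.5,-44.5,150,-2.5))
```

```text
green (array([ 432.8, -296.9,   42.6,   28.5,   86.8]), array([274.6, 195.3]))
rect (array([ 432.8, -297.6,   46.9,   33.1,   86.7]), array([274.8, 192.7]))
disc (array([ 542.8, -301.7,   37.6,   36.7,  177.3]), array([388.6, 193.6]))
now [ 431.6 -297.8  152.2] closing 177.5 q [-0.73  0.45  1.89  0.    0.8  -0.69] clk 25.4
(554.5, -44.5, 150, -2.5) lin [0.2585, 0.1117, 0.0022] turn -0.0 rows 7
```

Green cassette is centred within 1 mm. Amber bottle next.

Emit:
servo_tool(
  linear=[
    [0.2585, 0.1117, 0],
    [0.2585, 0.1117, 0],
    [0.2585, 0.1117, 0],
    [0.2585, 0.1117, 0],
    [0.2585, 0.1117, 0],
    [0.2585, 0.1117, 0],
    [0.2585, 0.1117, 0],
    [0.2585, 0.1117, 0],
    [0.2585, 0.1117, 0],
    [0.2585, 0.1117, 0],
    [0.2585, 0.1117, 0],
    [0.2585, 0.1117, 0],
    [0.2585, 0.1117, 0],
  ],
  turn=[0, 0, 0, 0, 0, 0, 0, 0, 0, 0, 0, 0, 0],
  jaw=[0.06, 0.06, 0.06, 0.06, 0.06, 0.06, 0.06, 0.06, 0.06, 0.06, 0.06, 0.06, 0.06],
)

```text
clock: 26.52
eef_pos: [0.5543, -0.0456, 0.1519]
ee_rot: [0.723, 0.691, -0.0, -0.0]
wrist_force: [-0.5, 0.1, -0.5]
finger_gap: 0.0603
finger_force: 0.0
```

Run:
```python
from h import *
from station import bot, imaging
s=imaging.snapshot("wrist"); np.savez("pics/w16.npz",**s)
hsv=cv2.cvtColor(s["frame"],cv2.COLOR_RGB2HSV); H,S,V=[hsv[...,i].astype(int) for i in range(3)]
w=np.zeros(H.shape,bool); w[150:250,225:330]=1
a=(S>120)&w&(H<25); b,c=blob(s,a,.018,True); print("amber",b,c)
ys,xs=np.nonzero(cv2.morphologyEx(a.astype(np.uint8),cv2.MORPH_OPEN,np.ones((3,3)))); print(xs.min(),xs.max(),ys.min(),ys.max())
print("base ctr",(ray(s,[((xs.min()+xs.max())/2,ys.min())],0,True)*1000-[0,16,0]).round(1))
print("body sides z=.03",(ray(s,[(xs.min(),ys.mean()),(xs.max()+1,ys.mean())],.03,True)*1000).round(1).tolist())
u0=int(c[0]); print("col",[(v,V[v,u0],S[v,u0]) for v in range(180,232,3)])
plan()
```

```text
amber [555.  -41.9  31.7  30.2 175.5] [274.9 194.8]
257 292 178 207
base ctr [[554.9 -46.1   0. ]]
body sides z=.03 [[540.2, -34.2, 30.0], [570.2, -35.6, 30.0]]
col [(180, np.int64(68), np.int64(188)), (183, np.int64(76), np.int64(151)), (186, np.int64(97), np.int64(179)), (189, np.int64(98), np.int64(177)), (192, np.int64(89), np.int64(140)), (195, np.int64(98), np.int64(36)), (198, np.int64(117), np.int64(41)), (201, np.int64(124), np.int64(41)), (204, np.int64(119), np.int64(36)), (207, np.int64(122), np.int64(44)), (210, np.int64(119), np.int64(41)), (213, np.int64(118), np.int64(45)), (216, np.int64(119), np.int64(36)), (219, np.int64(118), np.int64(43)), (222, np.int64(129), np.int64(38)), (225, np.int64(182), np.int64(31)), (228, np.int64(181), np.int64(34)), (231, np.int64(181), np.int64(31))]
now [554.4 -45.5 152. ] closing 177.4 q [-0.2   0.49  1.81  0.    0.84 -0.16] clk 26.6
```

Emit:
servo_tool(
  linear=[
    [0, 0, 0.03],
    [0, 0, 0.06],
    [0, 0, 0.09],
    [0, 0, 0.115],
    [0, 0, 0.135],
    [0, 0, 0.1455],
    [0, 0, 0.1455],
    [0, 0, 0.1455],
    [0, 0, 0.1455],
    [0, 0, 0.1455],
    [0, 0, 0.1455],
    [0, 0, 0.1455],
    [0, 0, 0.1455],
    [0, 0, 0.1455],
    [0, 0, 0.1455],
  ],
  turn=[0, 0, 0, 0, 0, 0, 0, 0, 0, 0, 0, 0, 0, 0, 0],
  jaw=[0.06, 0.06, 0.06, 0.06, 0.06, 0.06, 0.06, 0.045, 0.04, 0.036, 0.033, 0.028, 0.025, 0.025, 0.025],
  squeeze=25,
)

```text
clock: 27.82
eef_pos: [0.5551, -0.0447, 0.0076]
ee_rot: [0.722, 0.691, 0.001, 0.001]
wrist_force: [-0.6, -0.0, 6.6]
finger_gap: 0.0312
finger_force: 24.3
```

Emit:
servo_tool(
  linear=[
    [0, 0, -0.015],
    [0, 0, -0.05],
    [0, 0, -0.09],
    [0, 0, -0.11],
    [0, 0, -0.11],
    [0, 0, -0.11],
  ],
  turn=[0, 0, 0, 0, 0, 0],
  jaw=[0.025, 0.025, 0.025, 0.025, 0.025, 0.025],
)

```text
clock: 28.32
eef_pos: [0.555, -0.0446, 0.1179]
ee_rot: [0.722, 0.691, 0.001, 0.001]
wrist_force: [-0.5, 0.1, -1.1]
finger_gap: 0.0308
finger_force: 25.3
```

Run:
```python
from h import *
plan((541.9,-301.8,118,-2.5))
```

```text
now [555.  -44.6 117.9] closing 177.5 q [-0.2   0.54  1.84  0.    0.76 -0.16] clk 28.3
(541.9, -301.8, 118, -2.5) lin [-0.2575, -0.0018, 0.0] turn -0.0 rows 7
```

Emit:
servo_tool(
  linear=[
    [-0.2575, -0.0018, 0],
    [-0.2575, -0.0018, 0],
    [-0.2575, -0.0018, 0],
    [-0.2575, -0.0018, 0],
    [-0.2575, -0.0018, 0],
    [-0.2575, -0.0018, 0],
    [-0.2575, -0.0018, 0],
    [-0.2575, -0.0018, 0],
    [-0.2575, -0.0018, 0.02],
    [-0.2575, -0.0018, 0.05],
    [-0.2575, -0.0018, 0.07],
    [-0.2575, -0.0018, 0.075],
    [-0.2575, -0.0018, 0.075],
    [-0.2575, -0.0018, 0.075],
    [-0.2575, -0.0018, 0.075],
    [-0.2575, -0.0018, 0.075],
    [-0.2575, -0.0018, 0.075],
  ],
  turn=[0, 0, 0, 0, 0, 0, 0, 0, 0, 0, 0, 0, 0, 0, 0, 0, 0],
  jaw=[0.025, 0.025, 0.025, 0.025, 0.025, 0.025, 0.025, 0.025, 0.025, 0.025, 0.025, 0.025, 0.025, 0.025, 0.025, 0.025, 0.025],
)

```text
clock: 29.73
eef_pos: [0.5419, -0.3018, 0.0426]
ee_rot: [0.722, 0.691, 0.0, 0.001]
wrist_force: [-0.1, 0.1, -0.2]
finger_gap: 0.0309
finger_force: 25.3
```

Run:
```python
from h import *
from station import bot, imaging
s=imaging.snapshot("wrist"); np.savez("pics/w17.npz",**s); cv2.imwrite("pics/w17.png",s["frame"][:,:,::-1])
st=bot.sense(); R=Ro.from_quat(st["ee_rot"]).as_matrix(); p=st["eef_pos"]; plan()
f=lambda u,v,z:(R.T@(ray(s,[(u,v)],z,True)[0]-p)*1000).round(1).tolist()
hsv=cv2.cvtColor(s["frame"],cv2.COLOR_RGB2HSV); H,S,V=[hsv[...,i].astype(int) for i in range(3)]
w=np.zeros(H.shape,bool); w[195:262,235:318]=1
a=((S>110)&w&(H<25)).astype(np.uint8); a=cv2.morphologyEx(a,cv2.MORPH_OPEN,np.ones((3,3))); ys,xs=np.nonzero(a); t=ys.min(); xc=xs[ys<=t+4].mean()
print("amber top row",t,xc,f(xc,t,p[2]-.0076))
d=((V<60)&(S<100)&w); d[t:]=0; d=cv2.morphologyEx(d.astype(np.uint8),cv2.MORPH_OPEN,np.ones((3,3))); yd,xd=np.nonzero(d); t2=yd.min(); xm=xd[yd<=t2+2].mean(); print("disc far row",t2,xm,f(xm,t2,.004))
r=t-1; c=xd[yd==r]; print("row",r,c.min(),c.max()+1,f(c.min(),r,.004),f(c.max()+1,r,.004))
```

```text
now [ 541.8 -301.9   42.4] closing 177.5 q [-0.61  0.72  1.73  0.    0.7  -0.57] clk 29.8
amber top row 229 275.5 [15.8, 0.9, 7.6]
disc far row 206 274.5 [19.2, 0.3, 38.4]
row 228 245 306 [5.7, -17.1, 38.3] [5.7, 19.0, 38.4]
```

Emit:
servo_tool(
  linear=[
    [-0.0003, 0, 0.015],
    [-0.0003, 0, 0.024],
    [-0.0003, 0, 0.028],
    [-0.0003, 0, 0.03],
    [-0.0003, 0, 0.0308],
    [-0.0003, 0, 0.0308],
    [-0.0003, 0, 0.0308],
    [-0.0003, 0, 0.0308],
  ],
  turn=[0, 0, 0, 0, 0, 0, 0, 0],
  jaw=[0.025, 0.025, 0.025, 0.025, 0.025, 0.025, 0.025, 0.025],
)

```text
clock: 30.45
eef_pos: [0.5411, -0.3019, 0.0117]
ee_rot: [0.722, 0.691, -0.0, -0.0]
wrist_force: [-5.3, 2.9, 10.3]
finger_gap: 0.0311
finger_force: 26.4
```

Emit:
servo_tool(
  linear=[
    [0, 0, 0],
    [0, 0, 0],
    [0, 0, 0],
    [0, 0, 0],
    [0, 0, 0],
    [0, 0, 0],
    [0, 0, -0.02],
    [0, 0, -0.05],
    [0, 0, -0.09],
    [0, 0, -0.13],
    [0, 0, -0.17],
    [0.15, -0.1, -0.17],
    [0.15, -0.1, -0.17],
    [0.15, -0.1, -0.17],
    [0.15, -0.1, -0.17],
    [0.15, -0.1, -0.17],
    [0.15, -0.1, -0.17],
    [0.15, -0.1, -0.17],
    [0.15, -0.1, -0.17],
  ],
  turn=[0, 0, 0, 0, 0, 0, 0, 0, 0, 0, 0, 0, 0, 0, 0, 0, 0, 0, 0],
  jaw=[0.033, 0.038, 0.044, 0.05, 0.055, 0.055, 0.055, 0.055, 0.055, 0.055, 0.055, 0.055, 0.055, 0.055, 0.055, 0.055, 0.055, 0.055, 0.055],
)

```text
clock: 32.03
eef_pos: [0.4492, -0.1488, 0.1808]
ee_rot: [0.723, 0.691, 0.0, 0.001]
wrist_force: [-0.1, -0.2, -0.8]
finger_gap: 0.0546
finger_force: 0.0
```

Run:
```python
from h import *
from station import bot, imaging
a=imaging.snapshot("top")["frame"]; b=imaging.snapshot("side")["frame"]
z=lambda f,r0,r1,c0,c1,w,h:cv2.resize(f[r0:r1,c0:c1],(w,h),interpolation=cv2.INTER_CUBIC)
img=np.vstack([np.hstack([z(a,180,300,75,180,262,300),z(a,175,300,380,480,240,300),z(a,130,230,190,350,298,300)]),
 np.hstack([z(b,290,400,210,370,400,275),z(b,100,180,260,375,400,275)])])
cv2.imwrite("pics/final.png",np.clip(img[:,:,::-1].astype(float)*1.5,0,255).astype(np.uint8)); plan()
```

```text
now [ 449.  -148.9  180.5] closing 177.4 q [-0.46  0.35  1.98  0.    0.82 -0.42] clk 32.1
```

View pics/final.png

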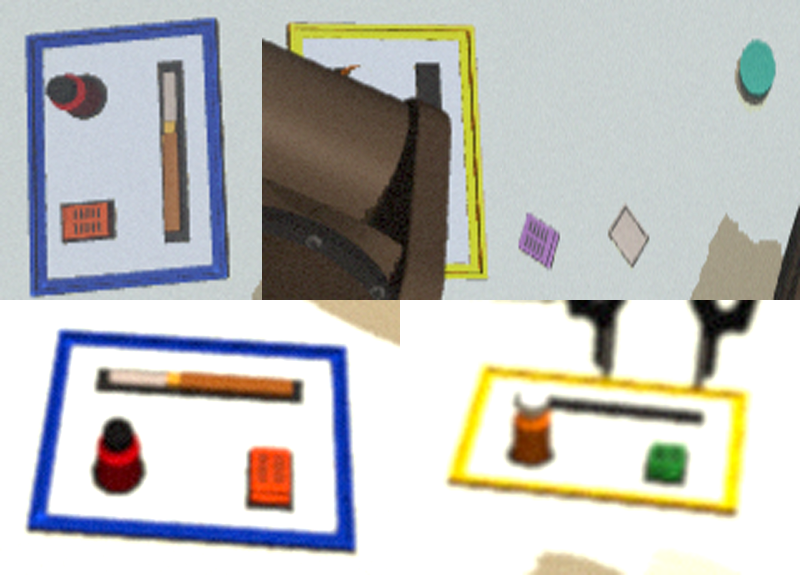

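The montage shows both kits complete: bottles upright on their discs, cassettes squared on their rectangles, the spatula on its strip. The violet cassette, pot and mould are undisturbed.

```bash
python3 -c "
from station import bot
print(bot.hand_in())"
```

```text
the job is handed in; nothing more can be done
None
```

Both kits are made up and the job is handed in at about 32 s. All five items measured within about 1–2 mm of their marks, the bottles are standing upright, and the violet cassette, pot and mould were not touched.

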